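# Put the weighing bench back in order

### The arm

A 6-joint arm with a two-finger parallel gripper is mounted at the origin on the work surface. World frame = base frame: x ahead of the robot, y to its left, z up, the work surface at z = 0. Lengths are in mm, angles in degrees, forces in N, time in s.
With the tool pointing down it reaches from about 350 to 850 mm from the base axis. Payload 8.1 kg.
Tool frame: the origin (TCP) lies midway between the tips of the shut fingers; the grasp point (between the pads) lies 19 mm behind it (r.tcp_to_grasp is the distance from the TCP to the grasp point, in mm); z points along the fingers, y is the direction in which the jaws open and shut (so a half turn about z gives the same grasp; the last joint's range is limited). The gripper opens to 85 mm and grips with 20 to 120 N. Pads are 22 mm wide; open, the fingers measure 114 mm over their backs; the gripper's body (76 mm by 85 mm) begins 54 mm behind the grasp point. The pads swing forward as they close: fully open they stand 13 mm farther back than shut.
Start: joints at [-77.659, 7.471, 85.268, -0, 87.261, -4.893], TCP at [177.791, -573.058, 231.292] pointing down, gripper open.
Joint ranges: [-169.43, 169.43], [-51.17, 129.36], [1.28, 143.12], [-76.62, 256.62], [0, 156.53], [-152.29, 152.29]. Speed limits (degrees/s): [136.94, 136.94, 159.86, 180, 180, 180].

### API

Orientations are given as [roll, pitch, yaw] about the fixed x, y, z axes, in that order (R = Rz(yaw) Ry(pitch) Rx(roll)).
In Python, from bench import r gives the robot as it stands.
- The arm moves only by the tool jog_arm, never from a script. Its argument "targets" is a list of rows, each a list of 7 numbers: the shift along the tool's x, y, z in m, then the turn, a rotation vector about the tool's x, y, z in rad, then the closure, from 0 (fully open) to 1 (shut). In form: [[dx, dy, dz, wx, wy, wz, claw], ...]. A call has 1 to 5 rows; each row is the pose to reach, as a shift and turn from the pose commanded when the call began, along the tool's axes at that moment; what a row does not reach only later rows make up. A row lasts 1/12 s, in which the tool goes at most 41.7 mm and 7.16 degrees, less where a joint would pass 70% of its speed; a pose out of reach is approached as far as the arm can. A call with a gripper value outside its range is refused whole. The fingers move at their own pace and stop on an object; "newtons" is the grip in N (left out, the last holds). Time passes only in rows, so rows that repeat a pose let the fingers close. It gives the time, the measured TCP pose, the force and the opening at its end, in the units of the state.
- r.sense(): the state, without advancing time (a new reading comes with each control period).
- r.snapshot(name): name is "side" or "top" or "wrist"; returns a dict with "pixels" (400x640x3 uint8, red, green, blue), "fx", "fy", "cx", "cy" (pixels), "origin" and "attitude" of the camera in the world. Camera axes: x right, y down, z forward; pixel columns grow to the right and rows downward; lengths in mm; the calibration is good to about 2 mm. A picture is of the moment at which its call begins. There is no depth.
- r.hand_in(): hands the job in, once; it reports no verdict.
The state is a dict: "time": time; "joint_pos": joint angles; "qd": joint speeds; "joint_efforts": joint torques, N m; "tool_pos": TCP position; "tcp_rot": TCP orientation; "ft_force": force on the tool from outside, world axes, zero at the start; "wrist_torque": the same for the moment, N m; "finger_gap": finger opening in mm.
Only numpy, scipy, OpenCV 4.12 (cv2) and the standard library are available. Lean on these libraries where they do the work, as an engineer would, in place of code of your own. Each camera call takes 0.05 s, during which the arm holds its last target.

### The job

Three things on the lab bench stand in one another's places: put the conical flask upright in the middle of the magnetic stirrer's plate, the steel calibration weight in the middle of the balance pan, and the amber jar in the middle of the small grey spill tray. Each place has room for only one of them, but the free cork mat can be used for parking on the way. Set each thing down on its place without dropping it, tip nothing over, and leave the small vial, the mortar and the flat dish where they are.

Things in the scene. Friction and masses are not known exactly. Their poses are not given: they have to be found in the camera images.
- flask_mid (a point): Clear glass conical flask with black stopper, solid, 130 mm tall, about 0.16 kg. Base 70 mm in diameter, cone narrowing from 70 mm (8 mm up) to 28 mm (68 mm up); straight neck 28 mm in diameter from 68 to 118 mm above the base, no lip (grip it there, about 95 mm up). Point on its axis 65 mm above the base; z up. At the start it stands on the balance pan; it belongs on the stirrer.
- weight_mid (a point): Steel calibration weight, 66 mm tall, about 0.45 kg: plain cylinder 38 mm in diameter up to 48 mm above its base (grip it there), above it a narrower neck and a small knob 24 mm wide. Point on its axis half-way up (33 mm above the base); z up. At the start it stands in the spill tray; it belongs on the balance.
- jar_mid (a point): Amber glass jar with a white blank label and black cap, solid, 90 mm tall, about 0.2 kg: body 52 mm in diameter up to 70 mm above its base (grip it there), cap 41 mm wide above. Point on its axis half-way up (45 mm above the base); z up. At the start it stands on the stirrer; it belongs in the spill tray.
- balance_pan (a point): Middle of the top of the balance's round steel pan (104 mm in diameter, 45 mm above the bench). The balance is a low grey box, 130 mm wide, 175 mm deep and 34 mm high below the pan, with a dark display towards the robot; fixed. Axis x points away from its display end, z up. It may stand in any of four places side by side.
- stirrer_plate (a point): Middle of the top of the magnetic stirrer's round white plate (116 mm in diameter, 53 mm above the bench). The stirrer is a white box, 130 mm wide, 165 mm deep and 44 mm high below the plate, with a black knob on its front towards the robot; fixed. Axis x points away from the knob, z up.
- tray_floor (a point): Middle of the inner floor of the small square grey spill tray (130 mm square outside, walls 4 mm thick and 12 mm high, floor 4 mm above the bench); fixed. z up.
- cork_top (a point): Middle of the top of the free round cork mat (110 mm in diameter, 8 mm thick), the parking place, empty at the start; fixed. z up.
- vial_mid (a point): Bystander: small green glass vial with a white cap, 24 mm in diameter, 55 mm tall, loose, standing among the places; point at its middle, half-way up. Leave it.
- mortar_mid (a point): Bystander: white porcelain mortar, an open bowl 80 mm wide and 45 mm tall, loose, beyond the places; point on its axis half-way up. Leave it.
- dish_mid (a point): Bystander: flat round closed clear dish with a paper disc on its lid, 94 mm wide, 18 mm tall, loose, beyond the places; point on its axis half-way up. Leave it.
Not all that is in view belongs to the job. Several things look just like the part that bears tray_floor: the one meant starts farthest to the robot's right.

How it is judged (in metres and radians):
At the end, for the whole second after the job is handed in: The flask stands upright on the stirrer plate, the weight upright on the balance pan and the jar upright in the spill tray, each within 15 mm of the middle of its place, resting on it (height within 6 mm, tilt under 0.1 rad), released and at rest (horizontal distance between flask_mid and stirrer_plate below 0.015 m and z of flask_mid in the frame of stirrer_plate between 0.059 and 0.071 m and angle between each of flask_mid, weight_mid, jar_mid's own z axis and vertical below 0.1 rad and linear speed of each of flask, weight, jar below 0.02 m/s and horizontal distance between weight_mid and balance_pan below 0.015 m and z of weight_mid in the frame of balance_pan between 0.027 and 0.039 m and horizontal distance between jar_mid and tray_floor below 0.015 m and z of jar_mid in the frame of tray_floor between 0.039 and 0.051 m); the robot touches nothing.
It fails at once if the flask, the jar or the weight is tipped over (angle between any of flask_mid, weight_mid, jar_mid's own z axis and vertical above 0.7 rad).
It fails at once if the vial, the mortar or the dish is pushed more than 25 mm from its place or knocked over (distance of any of vial_mid, mortar_mid, dish_mid from where it was at the start of the episode above 0.025 m or angle between any of vial_mid, mortar_mid, dish_mid's own z axis and vertical above 0.5 rad).
It fails at once if one of the three things is dropped: it falls freely, untouched by the fingers, faster than 0.6 m/s (from higher than about 2 cm) ((contact force between flask and the fingers below 0.1 N and linear speed of flask above 0.6 m/s) or (contact force between weight and the fingers below 0.1 N and linear speed of weight above 0.6 m/s) or (contact force between jar and the fingers below 0.1 N and linear speed of jar above 0.6 m/s)).
It also fails if it takes over 112 s, if anything falls off the work surface, if the arm or the gripper's body presses on something with over 40 N, if the wrist force passes 120 N, or if a joint passes its speed limit or range.

## Working session

There is one attempt and no reset: what is moved stays moved. The work goes in short steps, Python scripts to look and compute and a tool call to move; the robot and the scene stay as the last step left them, time stands still between calls to the robot, and variables do not carry over. Pictures are saved under pics/ and viewed, and the job is handed in when it is done.

Besides the shell and the picture viewer there is one more tool, called after "Request:" as name(argument=value, ...), one argument or row to a line, values as JSON. jog_arm: Moves the arm, as the interface text tells. Its arguments: {"type":"object","properties":{"targets":{"type":"array","items":{"type":"array","items":{"type":"number"}}},"newtons":{"type":"number"}},"required":["targets"]}

```bash
ls; mkdir -p pics; cat > h.py <<'E'
import numpy as np, cv2
from bench import r
def snap(n,f):
    s=r.snapshot(n); cv2.imwrite('pics/'+f,cv2.cvtColor(np.array(s['pixels'],dtype=np.uint8),cv2.COLOR_RGB2BGR))
    np.savez('pics/'+f[:-4]+'.npz',pixels=s['pixels'],**{k:np.array(s[k]) for k in('fx','fy','cx','cy','origin','attitude')})
    return s
E
python3 - <<'E'
from h import *
print(r.sense())
for n in('side','top','wrist'):
    s=snap(n,n+'0.png'); print(n,{k:s[k] for k in s if k!='pixels'})
E
```

```text
pics
{'time': 0.0, 'joint_pos': array([-7.76594741e+01,  7.51531714e+00,  8.53277368e+01,  2.62247188e-03,
        8.72595995e+01, -4.89378289e+00]), 'qd': array([-0.02526829, -0.02340569,  0.01453927, -0.04260925, -0.04038928,
        0.02563963]), 'joint_efforts': array([ 2.94930120e-03, -5.69394386e+01, -5.00550377e+01, -4.98607756e-05,
        1.45115741e-02, -4.99521559e-05]), 'tool_pos': array([ 177.6858734 , -572.53834668,  230.25701116]), 'tcp_rot': array([-1.79897944e+02, -1.13669313e-02,  1.72341709e+01]), 'ft_force': array([ 0.39301131, -0.06330895,  0.46554229]), 'wrist_torque': array([-0.01047518, -0.01412828, -0.00064679]), 'finger_gap': 85.63820933490787}
side {'fx': 457.22725889700587, 'fy': 457.22725889700587, 'cx': 316.09291555983225, 'cy': 203.20503841469744, 'origin': array([ 523.82305425, 1110.82908632, 1014.89018845]), 'attitude': array([-132.79417951,    0.52204574, -179.00567317])}
top {'fx': 489.87659765359734, 'fy': 489.87659765359734, 'cx': 321.37623496768265, 'cy': 197.75798638570004, 'origin': array([ 377.44136802,  111.36014263, 1557.21330163]), 'attitude': array([-173.04347097,    0.30595162,  -91.30122664])}
wrist {'fx': 280.4304035445455, 'fy': 280.4304035445455, 'cx': 322.9737253828208, 'cy': 201.44235249456955, 'origin': array([ 252.83655606, -547.56407048,  372.86875829]), 'attitude': array([ 1.62126015e+02,  6.12874722e-02, -7.27703081e+01])}
```

View pics/side0.png

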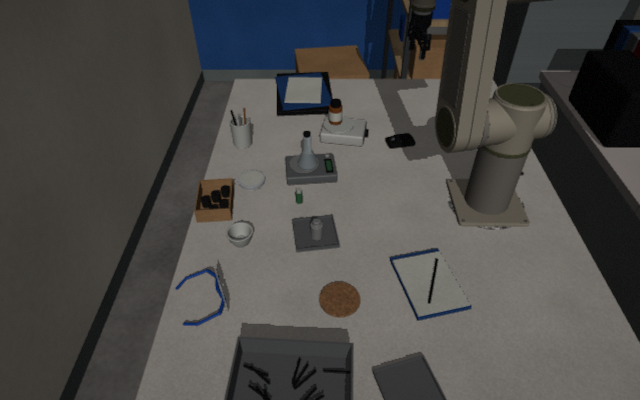

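View pics/top0.png

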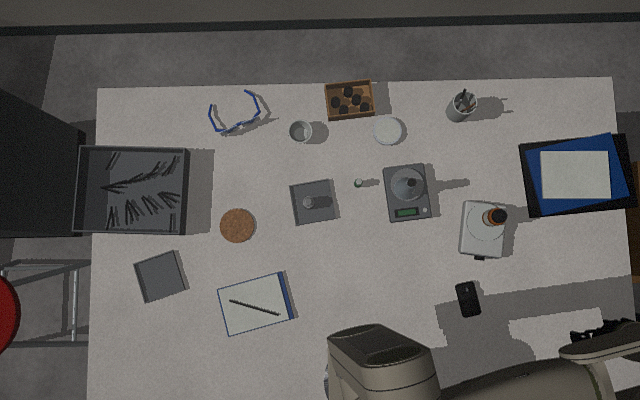

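View pics/wrist0.png

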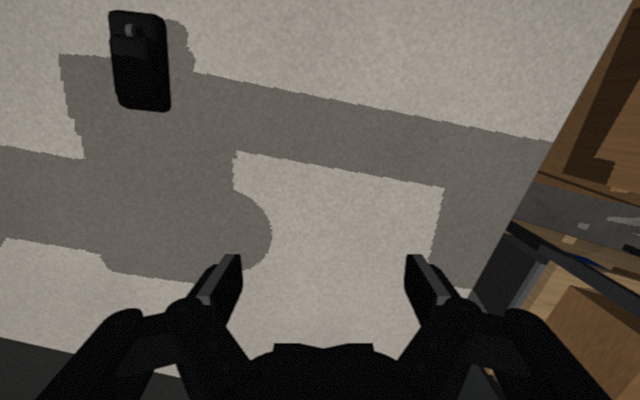

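The top view shows the stirrer with the jar at about (483,228), the balance with the flask at (407,190) and the tray with the weight at (314,202). The cork is at (238,225), the vial at (359,183), the mortar at (300,131) and the dish at (388,130).

Things that could be mistaken for the targets:
- **Tray:** (314,202) holds the weight. An empty plate of the same look is at (161,276), and there is a big bin at (130,190). The rightmost, (314,202), is the one meant.
- **Other look-alikes:** the pen cup at (461,105) isn't wanted, and the mortar is a bystander.

I'll check close crops next.

```bash
cat >> h.py <<'E'
from scipy.spatial.transform import Rotation as Ro
def load(f): return dict(np.load('pics/'+f+'.npz'))
def R(s): return Ro.from_euler('xyz',np.array(s['attitude']),degrees=True).as_matrix()
def ray(s,u,v,z):
    d=R(s)@np.array([(u-s['cx'])/s['fx'],(v-s['cy'])/s['fy'],1.]); o=np.array(s['origin']); return (o+d*(z-o[2])/d[2])
def proj(s,p):
    q=R(s).T@(np.array(p,float)-np.array(s['origin'])); return np.array([s['cx']+s['fx']*q[0]/q[2],s['cy']+s['fy']*q[1]/q[2]])
def crop(f,x0,y0,x1,y1,k,out):
    im=cv2.imread('pics/'+f)[y0:y1,x0:x1]; im=cv2.convertScaleAbs(im,alpha=1.6,beta=10); cv2.imwrite('pics/'+out,cv2.resize(im,None,fx=k,fy=k,interpolation=cv2.INTER_CUBIC))
E
python3 - <<'E'
from h import *
crop('top0.png',280,155,440,235,5,'c1.png')
crop('top0.png',440,190,520,270,7,'c2.png')
crop('side0.png',280,90,380,260,3,'c3.png')
E
```

```text
(no output)
```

View pics/c1.png

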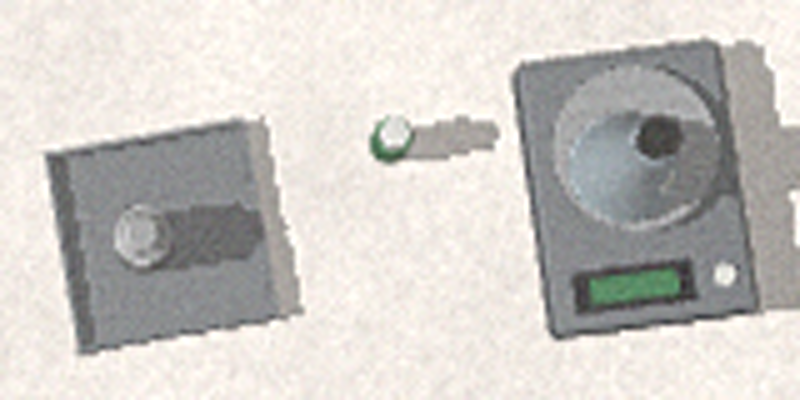

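View pics/c2.png

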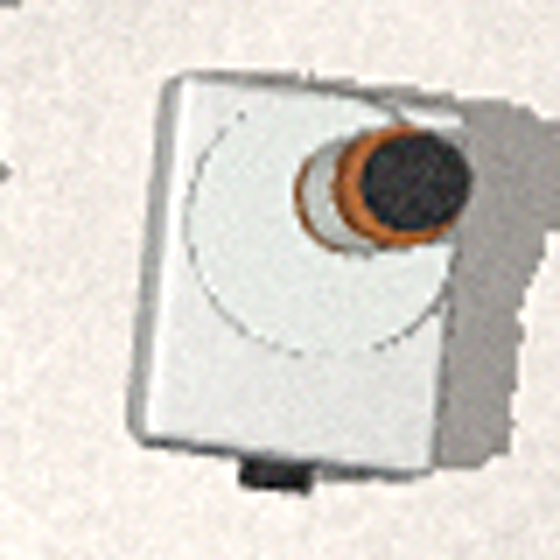

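View pics/c3.png

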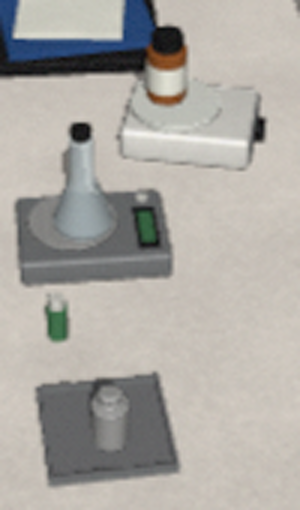

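```bash
cat >> h.py <<'E'
def circ(c,rad,z,n=60):
    t=np.linspace(0,2*np.pi,n); return np.c_[c[0]+rad*np.cos(t),c[1]+rad*np.sin(t),np.full(n,z)]
def overlay(f,polys,box,k,out):
    s=load(f); im=cv2.cvtColor(s['pixels'].astype(np.uint8),cv2.COLOR_RGB2BGR); x0,y0,x1,y1=box
    im=cv2.resize(cv2.convertScaleAbs(im[y0:y1,x0:x1],alpha=1.6,beta=10),None,fx=k,fy=k,interpolation=cv2.INTER_CUBIC)
    for i,P in enumerate(polys):
        q=np.array([proj(s,p) for p in P]); q=((q-[x0,y0]+.5)*k-.5).round().astype(int)
        cv2.polylines(im,[q],False,[(0,0,255),(255,0,255),(0,160,0),(255,100,0)][i%4],1)
    cv2.imwrite('pics/'+out,im)
E
python3 - <<'E'
from h import *
s=load('top0'); 
def c1(x,y,z): return ray(s,280+(x+.5)/5-.5,155+(y+.5)/5-.5,z).round(1)
def c2(x,y,z): return ray(s,440+(x+.5)/7-.5,190+(y+.5)/7-.5,z).round(1)
print('weight knob',c1(144,228,70)); print('body top',c1(142,236,52))
print('tray corners z12',[c1(*p,12) for p in((47,153),(247,120),(300,314),(80,352))])
print('vialcap',c1(397,131,55)); print('flask stopper',c1(660,136,175)); print('pan',c1(640,146,45))
print('jar cap',c2(415,184,143)); print('plate',c2(318,222,53))
print('cork',ray(s,237.5,225,8),'dish',ray(s,388,130,18),'mortar',ray(s,300,131,45))
b=load('side0')
def c3(x,y,z): return ray(b,280+(x+.5)/3-.5,90+(y+.5)/3-.5,z).round(1)
print('side: knob',c3(111,396,70),'stopper',c3(81,132,175),'jarcap',c3(169,42,143),'pan',c3(75,221,45),'vial',c3(56,300,55),'plate',c3(178,104,53))
print('tray c',np.mean([c3(*p,12) for p in((40,378),(158,374),(178,466),(49,481))],0))
E
```

```text
weight knob [552.4 155.   70. ]
body top [549.6 156.9  52. ]
tray corners z12 [array([608.9, 217.6,  12. ]), array([627.2,  89.6,  12. ]), array([502.2,  59.1,  12. ]), array([481.4, 198.7,  12. ])]
vialcap [611.1  -2.6  55. ]
flask stopper [ 586.  -143.3  175. ]
pan [ 599.6 -154.5   45. ]
jar cap [ 485.5 -396.5  143. ]
plate [ 476.6 -385.3   53. ]
cork [485.91241245 382.9114002    8.        ] dish [ 779.94143981 -103.97035593   18.        ] mortar [776.3516194  178.01201957  45.        ]
side: knob [547.1 169.7  70. ] stopper [ 583.5 -127.1  175. ] jarcap [ 484.4 -368.4  143. ] pan [ 593.8 -138.6   45. ] vial [608.4  11.1  55. ] plate [ 471.2 -369.9   53. ]
tray c [552.75 150.4   12.  ]
```

```bash
python3 - <<'E'
from h import *
def box(c,w,d,z,yaw): 
    a=np.radians(yaw); x=np.array([np.cos(a),np.sin(a)]); y=np.array([-x[1],x[0]])
    return [np.r_[np.array(c)+x*i*d/2+y*j*w/2,z] for i,j in((1,1),(1,-1),(-1,-1),(-1,1),(1,1))]
P=[circ((476.6,-385.3),58,53),circ((485.5,-396.5),20.5,143),circ((485.5,-396.5),26,54),circ((599.6,-154.5),52,45),circ((586,-143.3),14,175),circ((586,-143.3),35,46),circ((555,141),2,4),box((555,141),130,130,12,9),box((555,141),130,130,0,9),circ((551,156),19,52),circ((551,156),19,4),circ((551,156),12,70),circ((611,-2.6),12,55),circ((611,-2.6),12,0)]
overlay('top0',P,(280,155,520,275),3,'o1.png')
overlay('side0',P,(270,85,390,265),3,'o2.png')
E
```

```text
(no output)
```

View pics/o1.png

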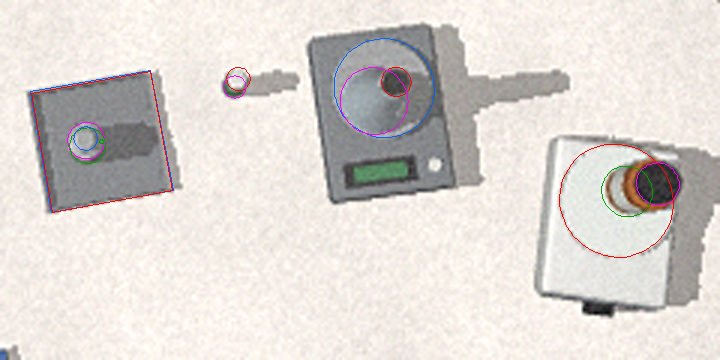

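View pics/o2.png

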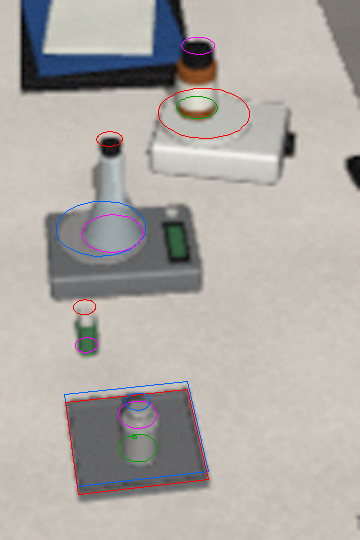

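The overlays fit: the top-camera estimates line up, and the side view agrees to within a few millimetres. The tray at (314,202), with the weight in it, is confirmed. 

Order of moves:
1. Jar to cork.
2. Flask to stirrer.
3. Weight to balance.
4. Jar to tray.

First I'll turn the yaw to 0 and look at the jar from close up.

Request:
jog_arm(
  targets=[
    [0.02, -0.01, 0, 0, 0, 0.1, 0],
    [0.055, -0.025, -0.005, 0, 0, 0.2, 0],
    [0.09, -0.04, -0.01, 0, 0, 0.301, 0],
    [0.125, -0.055, -0.015, 0, 0, 0.301, 0],
    [0.16, -0.07, -0.02, 0, 0, 0.301, 0],
  ],
)

```text
time: 0.57
tool_pos: [310.7, -457.4, 251.1]
tcp_rot: [-180.0, 0.0, -0.1]
ft_force: [0.6, -1.0, -0.3]
finger_gap: 85.5
```

Request:
jog_arm(
  targets=[
    [0.03, -0.02, -0.005, 0, 0, 0, 0],
    [0.06, -0.045, -0.01, 0, 0, 0, 0],
    [0.09, -0.068, -0.01, 0, 0, 0, 0],
    [0.09, -0.068, -0.01, 0, 0, 0, 0],
  ],
)

```text
time: 0.9
tool_pos: [404.6, -386.5, 261.6]
tcp_rot: [-179.9, -0.1, 0.3]
ft_force: [0.6, -1.0, -0.1]
finger_gap: 85.4
```

```bash
python3 - <<'E'
from h import *
s=snap('wrist','w1.png'); print({k:s[k] for k in('origin','attitude')},r.sense()['tool_pos'])
P=[circ((476.6,-385.3),58,53),circ((485.5,-396.5),20.5,143),circ((485.5,-396.5),26,54)]
overlay('w1',P,(0,0,640,400),1,'w1o.png')
E
```

```text
{'origin': array([ 482.87270001, -384.52912342,  404.28259498]), 'attitude': array([ 1.62266807e+02,  8.46193575e-02, -8.97056103e+01])} [ 402.37940613 -388.3387006   261.18817033]
```

View pics/w1o.png

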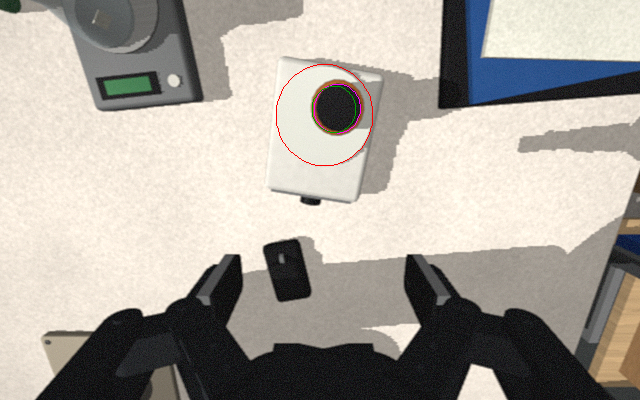

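The wrist view shows the stirrer, with the jar's cap at (337,107). The model fits well. I'll zoom in for the final numbers.

```bash
python3 - <<'E'
from h import *
P=[circ((476.6,-385.3),58,53),circ((485.5,-396.5),20.5,143),circ((485.5,-396.5),26,54),circ((485.5,-396.5),26,123)]
overlay('w1',P,(255,40,395,210),4,'w1c.png')
E
```

```text
(no output)
```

View pics/w1c.png

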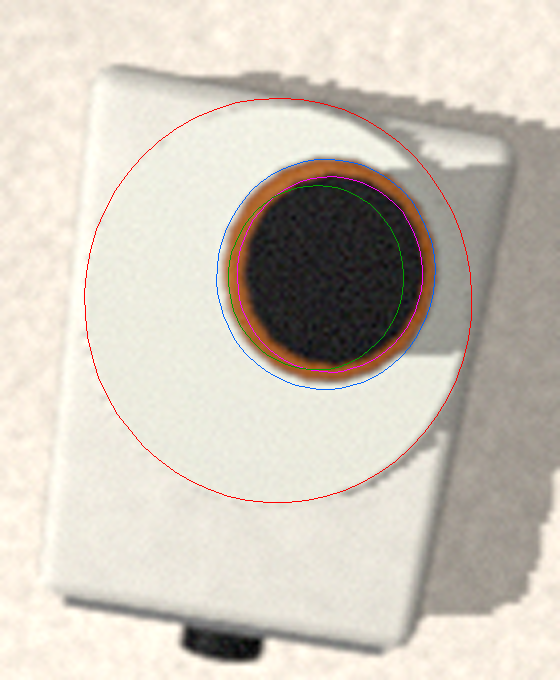

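Request:
jog_arm(
  targets=[
    [0.03, 0.003, 0, 0, 0, 0, 0],
    [0.06, 0.006, 0, 0, 0, 0, 0],
    [0.084, 0.008, 0, 0, 0, 0, 0],
    [0.084, 0.008, 0, 0, 0, 0, 0],
    [0.084, 0.008, 0, 0, 0, 0, 0],
  ],
)

```text
time: 1.37
tool_pos: [483.7, -399.2, 260.1]
tcp_rot: [-179.9, 0.1, 0.0]
ft_force: [0.1, 0.1, 0.1]
finger_gap: 85.7
```

```bash
python3 - <<'E'
from h import *
s=snap('wrist','w2.png'); print(r.sense())
P=[circ((476.6,-385.8),58,53),circ((486.5,-397.5),20.5,143),circ((486.5,-397.5),26,54),circ((486.5,-397.5),26,123)]
overlay('w2',P,(0,0,640,400),1.25,'w2o.png')
E
```

```text
{'time': 1.4167, 'joint_pos': array([-4.42452230e+01,  1.11119374e+01,  7.82134347e+01, -3.10956884e-02,
        9.07760374e+01,  4.57781915e+01]), 'qd': array([-0.68307209, -1.52181553,  0.90566689, -0.06869854,  0.09216041,
        0.14591022]), 'joint_efforts': array([ 9.13045462e-01, -5.98097205e+01, -5.09426844e+01,  1.27908331e-01,
       -8.78401520e-02,  4.86569479e-02]), 'tool_pos': array([ 483.00743811, -399.25045324,  260.40104995]), 'tcp_rot': array([-1.79951556e+02,  9.43603684e-02, -2.37682714e-02]), 'ft_force': array([-0.58473099,  0.2956181 ,  0.12387877]), 'wrist_torque': array([ 0.01241251, -0.01627522,  0.01853463]), 'finger_gap': 85.49711021052214}
```

View pics/w2o.png

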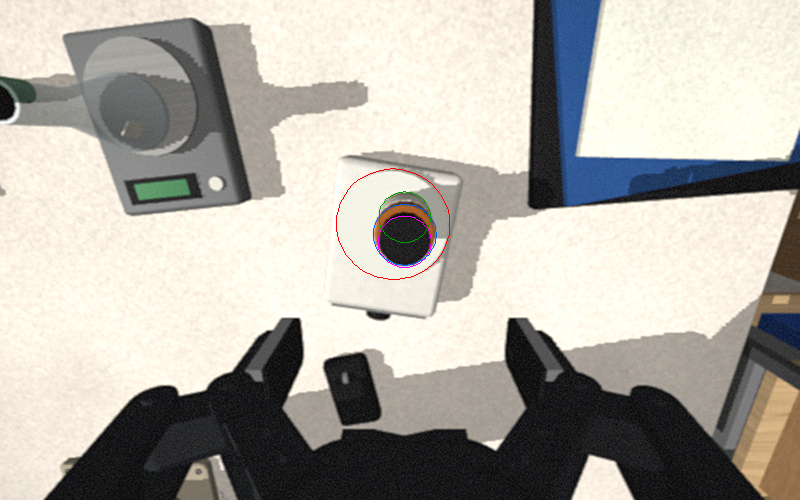

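Request:
jog_arm(
  targets=[
    [0.0025, -0.001, 0.03, 0, 0, 0, 0],
    [0.0025, -0.001, 0.065, 0, 0, 0, 0],
    [0.0025, -0.001, 0.1, 0, 0, 0, 0],
    [0.0025, -0.001, 0.125, 0, 0, 0, 0],
    [0.0025, -0.001, 0.14, 0, 0, 0, 0],
  ],
)

```text
time: 1.83
tool_pos: [483.1, -396.9, 117.1]
tcp_rot: [-179.8, 0.2, -0.1]
ft_force: [-0.4, -0.1, -0.0]
finger_gap: 85.2
```

Request:
jog_arm(
  targets=[
    [0, 0, 0.025, 0, 0, 0, 0],
    [0, 0, 0.044, 0, 0, 0, 0],
    [0, 0, 0.044, 0, 0, 0, 0],
  ],
)

```text
time: 2.08
tool_pos: [482.4, -396.1, 72.4]
tcp_rot: [-179.7, 0.3, -0.1]
ft_force: [0.4, 0.6, -1.0]
finger_gap: 85.4
```

```bash
python3 - <<'E'
from h import *
s=snap('wrist','w3.png'); print(r.sense()['tool_pos'])
E
```

```text
[ 483.49828882 -396.91982543   74.88403147]
```

View pics/w3.png

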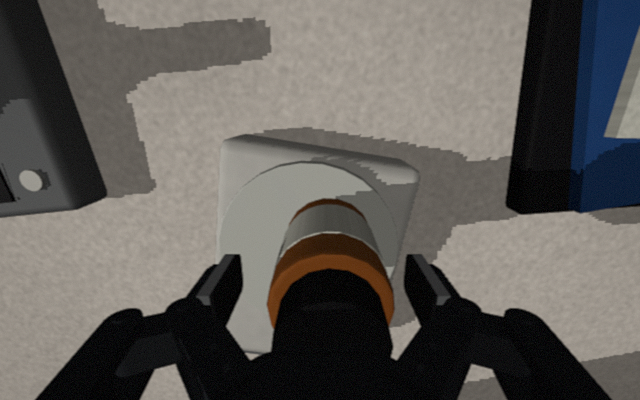

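The jar sits between the fingers and slightly right: its shoulder is at u≈331 and the finger middle at 323. I'll nudge over and close.

Request:
jog_arm(
  targets=[
    [0.002, 0.002, 0, 0, 0, 0, 0],
    [0.002, 0.002, 0, 0, 0, 0, 0.5],
    [0.002, 0.002, 0, 0, 0, 0, 0.8],
    [0.002, 0.002, 0, 0, 0, 0, 0.8],
    [0.002, 0.002, 0, 0, 0, 0, 0.8],
  ],
  newtons=40,
)

```text
time: 2.55
tool_pos: [489.3, -400.7, 79.4]
tcp_rot: [179.9, -0.1, -0.0]
ft_force: [-1.5, 0.9, 6.3]
finger_gap: 51.2
```

Request:
jog_arm(
  targets=[
    [0, 0, 0, 0, 0, 0, 0.8],
    [0, 0, 0, 0, 0, 0, 0.8],
    [0, 0, 0, 0, 0, 0, 0.8],
  ],
)

```text
time: 2.8
tool_pos: [489.3, -400.7, 79.4]
tcp_rot: [179.9, -0.1, -0.0]
ft_force: [-1.0, 0.9, 6.1]
finger_gap: 51.0
```

Request:
jog_arm(
  targets=[
    [0, 0, -0.005, 0, 0, 0, 0.8],
    [0, 0, -0.02, 0, 0, 0, 0.8],
    [0, 0, -0.045, 0, 0, 0, 0.8],
    [0, 0, -0.075, 0, 0, 0, 0.8],
    [0, 0, -0.11, 0, 0, 0, 0.8],
  ],
)

```text
time: 3.22
tool_pos: [487.3, -398.7, 186.5]
tcp_rot: [-179.8, 0.2, -0.0]
ft_force: [0.6, -0.1, -2.1]
finger_gap: 51.0
```

```bash
python3 - <<'E'
from h import *
s=snap('wrist','w4.png'); print({k:v for k,v in r.sense().items() if k in('tool_pos','ft_force','finger_gap')})
P=[circ((476.6,-385.8),58,53)]
overlay('w4',P,(100,0,500,400),2,'w4o.png')
E
```

```text
{'tool_pos': array([ 490.41083816, -401.6317574 ,  196.99315874]), 'ft_force': array([ 3.0384068 , -0.91671076,  6.58099268]), 'finger_gap': 51.795841063722186}
```

View pics/w4o.png

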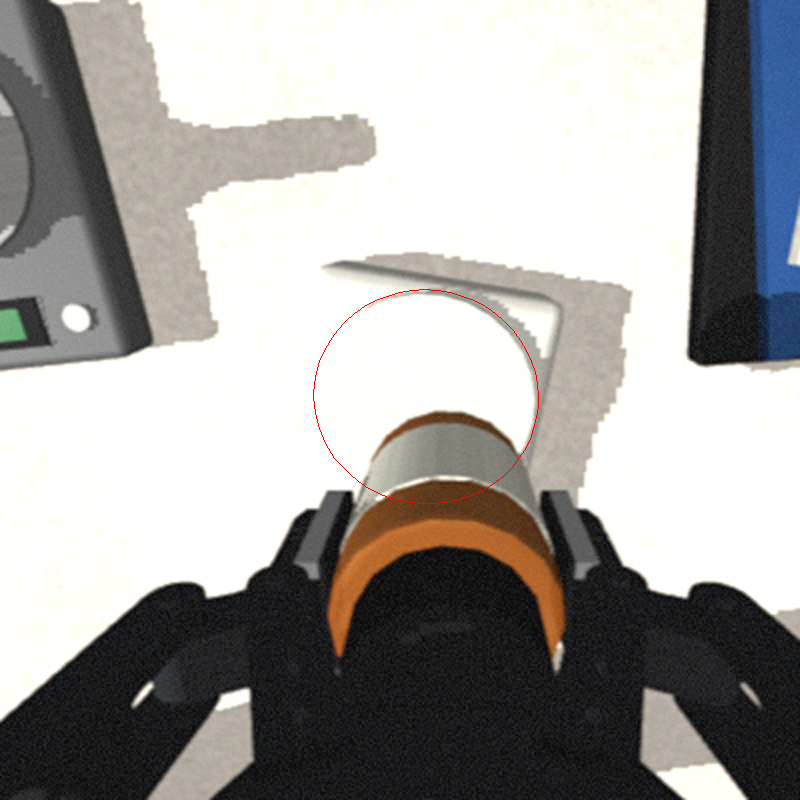

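The jar is held upright at (445,520) in the crop. I'll carry it to the cork.

Request:
jog_arm(
  targets=[
    [0, -0.015, -0.005, 0, 0, 0, 0.8],
    [0, -0.045, -0.01, 0, 0, 0, 0.8],
    [0, -0.08, -0.02, 0, 0, 0, 0.8],
    [0, -0.115, -0.02, 0, 0, 0, 0.8],
    [0, -0.15, -0.02, 0, 0, 0, 0.8],
  ],
)

```text
time: 3.68
tool_pos: [488.5, -248.7, 208.2]
tcp_rot: [180.0, -0.1, -0.0]
ft_force: [0.7, 0.1, -1.3]
finger_gap: 51.0
```

Request:
jog_arm(
  targets=[
    [0, -0.038, 0, 0, 0, 0, 0.8],
    [0, -0.076, 0, 0, 0, 0, 0.8],
    [0, -0.114, 0, 0, 0, 0, 0.8],
    [0, -0.152, 0, 0, 0, 0, 0.8],
    [0, -0.19, 0, 0, 0, 0, 0.8],
  ],
)

```text
time: 4.1
tool_pos: [488.0, -58.0, 207.5]
tcp_rot: [180.0, -0.0, -0.0]
ft_force: [1.9, -0.3, -1.3]
finger_gap: 51.2
```

Request:
jog_arm(
  targets=[
    [0, -0.038, 0, 0, 0, 0, 0.8],
    [0, -0.076, 0, 0, 0, 0, 0.8],
    [0, -0.114, 0, 0, 0, 0, 0.8],
    [0, -0.152, 0, 0, 0, 0, 0.8],
    [0, -0.19, 0, 0, 0, 0, 0.8],
  ],
)

```text
time: 4.52
tool_pos: [488.0, 132.1, 207.6]
tcp_rot: [-180.0, -0.0, -0.0]
ft_force: [0.8, 0.5, -1.5]
finger_gap: 50.9
```

Request:
jog_arm(
  targets=[
    [0, -0.038, 0, 0, 0, 0, 0.8],
    [0, -0.076, 0, 0, 0, 0, 0.8],
    [0, -0.11, 0, 0, 0, 0, 0.8],
    [0, -0.14, 0, 0, 0, 0, 0.8],
    [0, -0.17, 0, 0, 0, 0, 0.8],
  ],
)

```text
time: 4.93
tool_pos: [488.0, 302.1, 207.4]
tcp_rot: [-180.0, -0.0, 0.0]
ft_force: [0.4, -0.1, -1.2]
finger_gap: 51.4
```

Request:
jog_arm(
  targets=[
    [0, -0.03, 0.01, 0, 0, 0, 0.8],
    [-0.002, -0.06, 0.035, 0, 0, 0, 0.8],
    [-0.002, -0.075, 0.065, 0, 0, 0, 0.8],
    [-0.002, -0.081, 0.09, 0, 0, 0, 0.8],
    [-0.002, -0.081, 0.1, 0, 0, 0, 0.8],
  ],
)

```text
time: 5.35
tool_pos: [483.7, 381.4, 102.6]
tcp_rot: [179.8, 0.3, 0.1]
ft_force: [-0.0, -0.2, -2.5]
finger_gap: 51.1
```

```bash
python3 - <<'E'
from h import *
s=snap('wrist','w5.png'); s=snap('top','t5.png');print({k:v for k,v in r.sense().items() if k in('tool_pos','ft_force','finger_gap')})
P=[circ((485.9,382.9),55,8)]
overlay('w5',P,(0,0,640,400),1.25,'w5o.png')
P=[circ((485.9,382.9),55,8)]
overlay('top0',P,(200,190,280,260),6,'t5o.png')
E
```

```text
{'tool_pos': array([484.56135105, 379.86461459, 104.3184684 ]), 'ft_force': array([-0.42638637,  0.17974128, -1.86099505]), 'finger_gap': 50.95496892713804}
```

View pics/w5o.png

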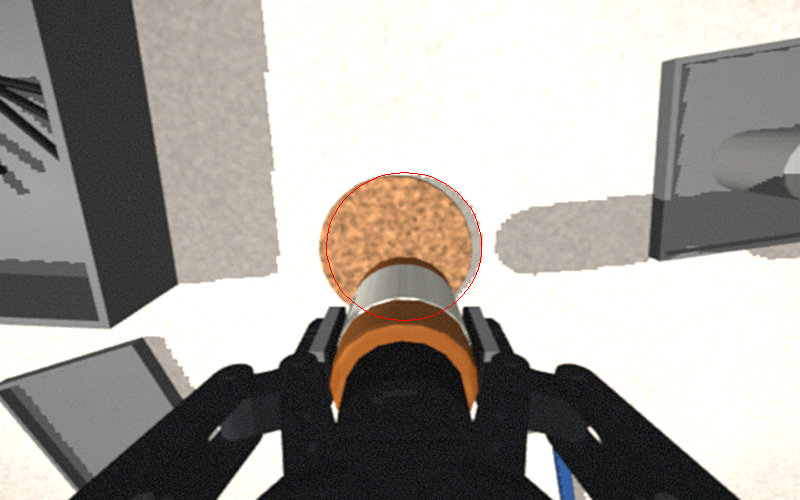

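View pics/t5o.png

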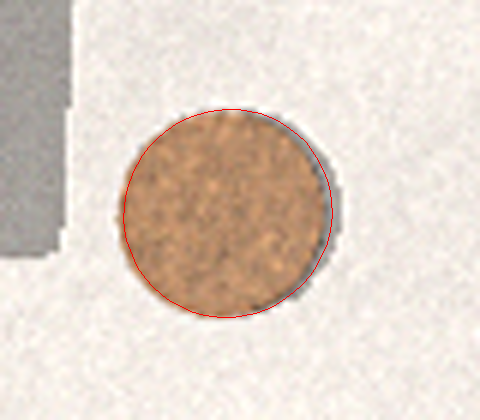

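Request:
jog_arm(
  targets=[
    [0.001, -0.005, 0.02, 0, 0, 0, 0.8],
    [0.001, -0.005, 0.04, 0, 0, 0, 0.8],
    [0.001, -0.005, 0.055, 0, 0, 0, 0.8],
    [0.001, -0.005, 0.063, 0, 0, 0, 0.8],
    [0.001, -0.005, 0.063, 0, 0, 0, 0.8],
  ],
)

```text
time: 5.87
tool_pos: [487.5, 385.1, 44.0]
tcp_rot: [180.0, 0.1, -0.1]
ft_force: [-0.3, -0.2, -2.2]
finger_gap: 50.9
```

Request:
jog_arm(
  targets=[
    [0, 0, 0.003, 0, 0, 0, 0.8],
    [0, 0, 0.006, 0, 0, 0, 0.8],
    [0, 0, 0.008, 0, 0, 0, 0.8],
    [0, 0, 0.008, 0, 0, 0, 0.8],
    [0, 0, 0.008, 0, 0, 0, 0.8],
  ],
)

```text
time: 6.28
tool_pos: [487.8, 386.3, 36.8]
tcp_rot: [-180.0, -0.0, -0.0]
ft_force: [0.3, 0.5, -1.6]
finger_gap: 51.1
```

Request:
jog_arm(
  targets=[
    [0, 0, 0.001, 0, 0, 0, 0.8],
    [0, 0, 0.002, 0, 0, 0, 0.8],
    [0, 0, 0.002, 0, 0, 0, 0.8],
    [0, 0, 0.002, 0, 0, 0, 0.8],
  ],
)

```text
time: 6.62
tool_pos: [487.7, 386.3, 34.5]
tcp_rot: [-180.0, -0.0, -0.0]
ft_force: [-0.2, 0.4, -0.7]
finger_gap: 50.9
```

Request:
jog_arm(
  targets=[
    [0, 0, 0.001, 0, 0, 0, 0.8],
    [0, 0, 0.001, 0, 0, 0, 0.8],
    [0, 0, 0.001, 0, 0, 0, 0.4],
    [0, 0, 0.001, 0, 0, 0, 0],
    [0, 0, 0.001, 0, 0, 0, 0],
  ],
)

```text
time: 7.03
tool_pos: [487.7, 386.3, 33.5]
tcp_rot: [-180.0, -0.0, -0.0]
ft_force: [0.0, 0.3, 0.9]
finger_gap: 73.5
```

Request:
jog_arm(
  targets=[
    [0, 0, 0, 0, 0, 0, 0],
    [0, 0, 0, 0, 0, 0, 0],
    [0, 0, -0.02, 0, 0, 0, 0],
    [0, 0, -0.05, 0, 0, 0, 0],
    [0, 0, -0.09, 0, 0, 0, 0],
  ],
)

```text
time: 7.45
tool_pos: [485.2, 384.6, 120.3]
tcp_rot: [179.8, 0.3, -0.0]
ft_force: [1.3, 0.1, 0.1]
finger_gap: 85.5
```

Request:
jog_arm(
  targets=[
    [0, 0.02, -0.03, 0, 0, 0, 0],
    [0, 0.05, -0.06, 0, 0, 0, 0],
    [0, 0.085, -0.08, 0, 0, 0, 0],
    [0, 0.12, -0.1, 0, 0, 0, 0],
    [0, 0.15, -0.12, 0, 0, 0, 0],
  ],
)

```text
time: 7.87
tool_pos: [487.3, 234.4, 244.5]
tcp_rot: [180.0, -0.0, 0.0]
ft_force: [0.4, 0.0, 0.1]
finger_gap: 85.5
```

```bash
python3 - <<'E'
from h import *
s=snap('wrist','w6.png'); s=snap('top','t6.png');print({k:v for k,v in r.sense().items() if k in('tool_pos','ft_force','finger_gap')})
P=[circ((485.9,386),55,8),circ((487.5,386.3),26,8),circ((487.5,386.3),20.5,98)]
overlay('w6',P,(0,0,640,400),1.25,'w6o.png')
E
```

```text
{'tool_pos': array([489.75665915, 233.15626493, 248.00232294]), 'ft_force': array([1.29841729, 0.19120138, 1.29221055]), 'finger_gap': 85.26950448217202}
```

View pics/w6o.png

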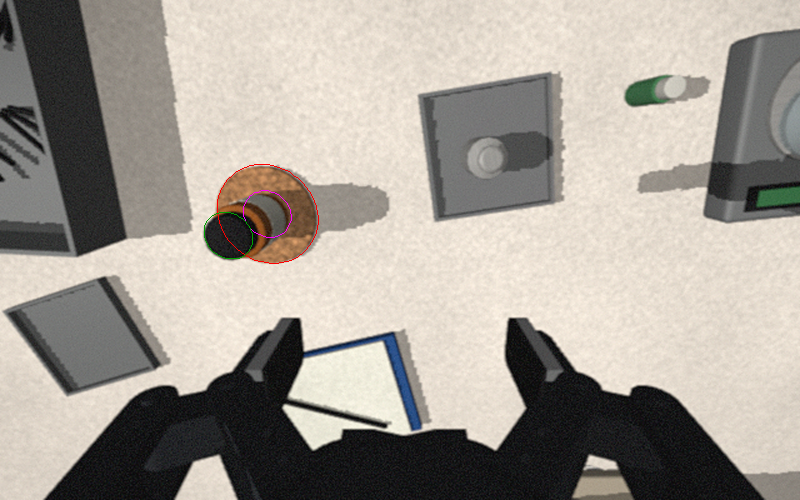

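The jar stands on the cork at (265,215), as predicted. Next is the flask.

Request:
jog_arm(
  targets=[
    [0, 0.035, 0, 0, 0, 0, 0],
    [0.005, 0.075, -0.003, 0, 0, 0, 0],
    [0.008, 0.115, -0.006, 0, 0, 0, 0],
    [0.01, 0.155, -0.008, 0, 0, 0, 0],
    [0.012, 0.195, -0.01, 0, 0, 0, 0],
  ],
)

```text
time: 8.38
tool_pos: [499.2, 40.1, 252.8]
tcp_rot: [-180.0, 0.0, 0.0]
ft_force: [1.0, 0.7, 0.2]
finger_gap: 85.7
```

Request:
jog_arm(
  targets=[
    [0.002, 0.04, 0, 0, 0, 0, 0],
    [0.004, 0.08, 0, 0, 0, 0, 0],
    [0.006, 0.12, 0, 0, 0, 0, 0],
    [0.008, 0.155, 0, 0, 0, 0, 0],
    [0.01, 0.185, 0, 0, 0, 0, 0],
  ],
)

```text
time: 8.8
tool_pos: [509.2, -145.8, 252.6]
tcp_rot: [-180.0, 0.0, -0.1]
ft_force: [0.6, 0.5, 0.5]
finger_gap: 85.3
```

Request:
jog_arm(
  targets=[
    [0, 0, 0, 0, 0, 0, 0],
    [0, 0, 0, 0, 0, 0, 0],
  ],
)

```text
time: 8.97
tool_pos: [509.3, -144.7, 252.3]
tcp_rot: [-179.9, 0.1, -0.2]
ft_force: [0.8, 1.0, 0.7]
finger_gap: 85.3
```

```bash
python3 - <<'E'
from h import *
s=snap('wrist','w7.png');print({k:v for k,v in r.sense().items() if k in('tool_pos','ft_force','finger_gap')})
P=[circ((476.6,-385.8),58,53),circ((599.6,-154.5),52,45),circ((586,-143.3),14,175),circ((586,-143.3),35,46)]
overlay('w7',P,(0,0,640,400),1.25,'w7o.png')
E
```

```text
{'tool_pos': array([ 509.3480105 , -143.5086447 ,  252.47535939]), 'ft_force': array([ 1.01869191, -0.23617765,  0.32907118]), 'finger_gap': 85.22110333385429}
```

View pics/w7o.png

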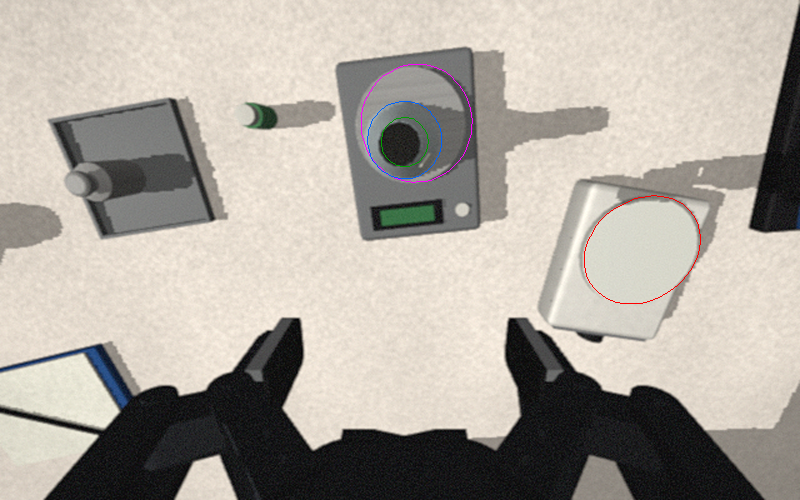

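```bash
python3 - <<'E'
from h import *
s=load('w7')
P=[circ((599.6,-151.5),52,45),circ((585,-141),14,175),circ((585,-141),35,46)]
overlay('w7',P,(260,30,390,200),4,'w7a.png')
P=[circ((476.6,-385.8),58,53)]
overlay('w7',P,(430,135,580,275),4,'w7b.png')
E
```

```text
(no output)
```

View pics/w7a.png

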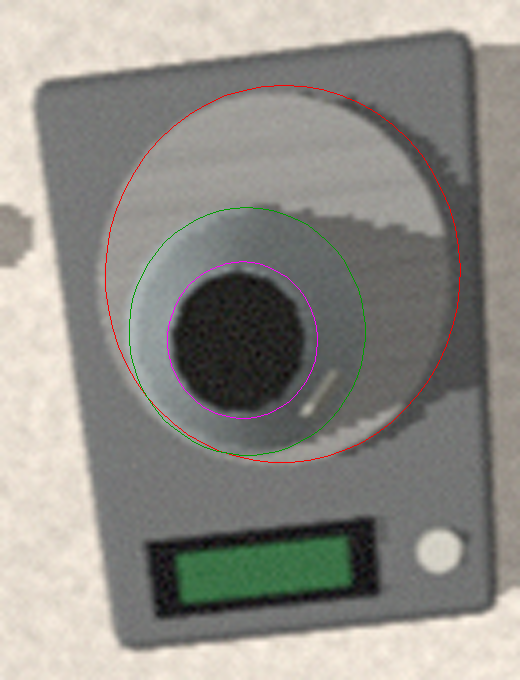

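View pics/w7b.png

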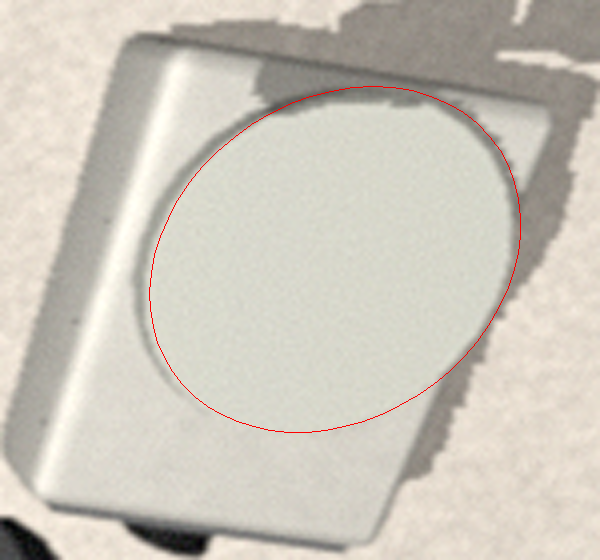

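Request:
jog_arm(
  targets=[
    [0.03, -0.001, 0, 0, 0, 0, 0],
    [0.06, -0.003, 0, 0, 0, 0, 0],
    [0.0755, -0.003, 0.01, 0, 0, 0, 0],
    [0.0755, -0.003, 0.02, 0, 0, 0, 0],
    [0.0755, -0.003, 0.02, 0, 0, 0, 0],
  ],
)

```text
time: 9.43
tool_pos: [584.3, -138.3, 230.0]
tcp_rot: [-179.9, 0.3, 0.1]
ft_force: [-1.0, 0.3, -0.4]
finger_gap: 85.3
```

```bash
python3 - <<'E'
from h import *
s=snap('wrist','w8.png');print({k:v for k,v in r.sense().items() if k in('tool_pos','ft_force','tcp_rot')})
P=[circ((599.6,-151),52,45),circ((585,-140.5),12,175),circ((585,-140.5),35,46)]
overlay('w8',P,(150,30,490,330),2.3,'w8o.png')
E
```

```text
{'tool_pos': array([ 583.94111432, -138.78966256,  231.13760662]), 'tcp_rot': array([-1.79910240e+02,  2.24345666e-01,  1.12558153e-01]), 'ft_force': array([-0.1290427 , -0.01216667, -0.31861934])}
```

View pics/w8o.png

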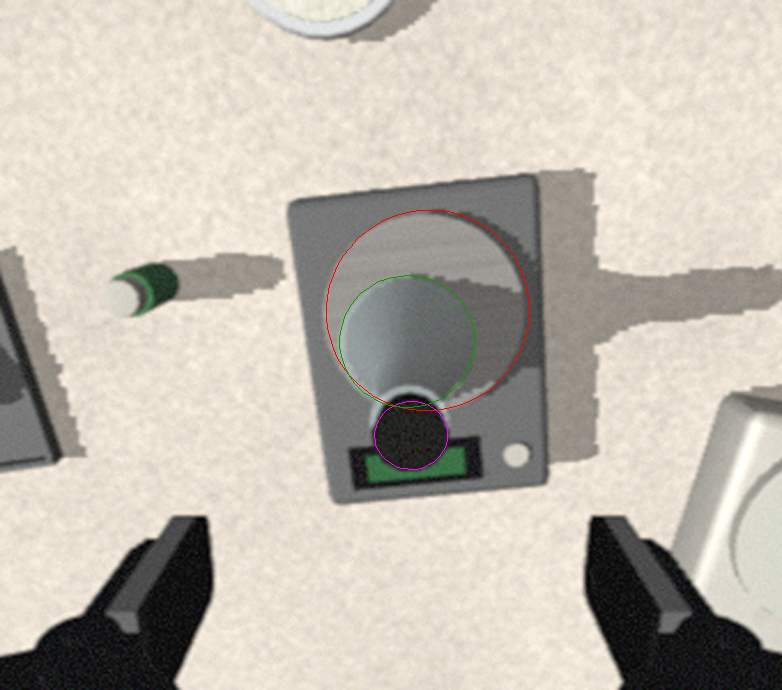

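Request:
jog_arm(
  targets=[
    [0.001, 0.0025, 0.01, 0, 0, 0, 0],
    [0.001, 0.0025, 0.03, 0, 0, 0, 0],
    [0.001, 0.0025, 0.055, 0, 0, 0, 0],
    [0.001, 0.0025, 0.07, 0, 0, 0, 0],
    [0.001, 0.0025, 0.07, 0, 0, 0, 0],
  ],
)

```text
time: 9.9
tool_pos: [583.1, -142.5, 159.0]
tcp_rot: [-179.9, 0.3, -0.0]
ft_force: [-0.5, 0.2, -0.2]
finger_gap: 85.5
```

```bash
python3 - <<'E'
from h import *
s=snap('wrist','w9.png');print({k:v for k,v in r.sense().items() if k in('tool_pos','ft_force','tcp_rot')})
E
```

```text
{'tool_pos': array([ 584.10842462, -142.82446319,  161.38650727]), 'tcp_rot': array([-1.79929404e+02,  2.06069724e-01, -1.75723307e-02]), 'ft_force': array([ 0.32142744,  0.03546073, -0.35206677])}
```

View pics/w9.png

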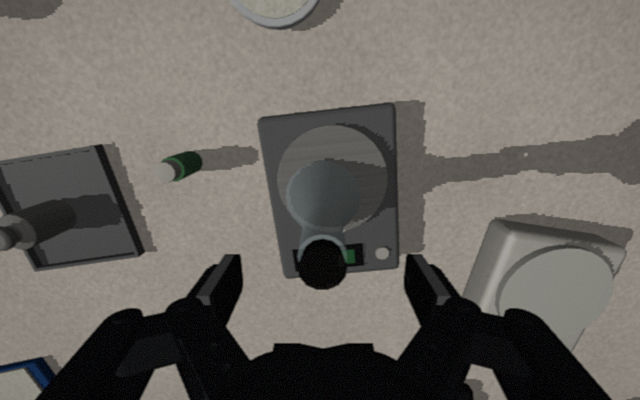

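The stopper at (323,265) is centred between the fingers. I'll lower and grip.

Request:
jog_arm(
  targets=[
    [0.001, 0, 0.015, 0, 0, 0, 0],
    [0.001, 0, 0.03, 0, 0, 0, 0],
    [0.001, 0, 0.041, 0, 0, 0, 0],
    [0.001, 0, 0.041, 0, 0, 0, 0.5],
    [0.001, 0, 0.041, 0, 0, 0, 1],
  ],
  newtons=35,
)

```text
time: 10.37
tool_pos: [586.8, -143.3, 122.8]
tcp_rot: [-180.0, 0.0, -0.0]
ft_force: [-0.7, 0.4, 0.5]
finger_gap: 63.8
```

Request:
jog_arm(
  targets=[
    [0, 0, 0, 0, 0, 0, 1],
    [0, 0, 0, 0, 0, 0, 1],
    [0, 0, 0, 0, 0, 0, 1],
    [0, 0, 0, 0, 0, 0, 1],
    [0, 0, 0, 0, 0, 0, 1],
  ],
)

```text
time: 10.78
tool_pos: [587.7, -143.6, 123.5]
tcp_rot: [180.0, -0.1, -0.0]
ft_force: [-0.4, 0.7, 5.0]
finger_gap: 26.3
```

Request:
jog_arm(
  targets=[
    [0, 0, -0.005, 0, 0, 0, 1],
    [0, 0, -0.02, 0, 0, 0, 1],
    [0, 0, -0.04, 0, 0, 0, 1],
    [0, 0, -0.06, 0, 0, 0, 1],
    [0, 0, -0.07, 0, 0, 0, 1],
  ],
)

```text
time: 11.2
tool_pos: [587.6, -143.6, 194.8]
tcp_rot: [180.0, -0.1, -0.0]
ft_force: [1.3, -0.5, -1.1]
finger_gap: 26.3
```

```bash
python3 - <<'E'
from h import *
s=snap('wrist','w10.png');print({k:v for k,v in r.sense().items() if k in('tool_pos','ft_force','tcp_rot')})
P=[circ((599.6,-151),52,45)]
overlay('w10',P,(0,0,640,400),1.25,'w10o.png')
E
```

```text
{'tool_pos': array([ 588.45860767, -143.88469299,  196.47012914]), 'tcp_rot': array([ 1.79909990e+02, -2.64372512e-01, -1.23077008e-02]), 'ft_force': array([ 0.95529103, -0.48250499, -0.10417947])}
```

View pics/w10o.png

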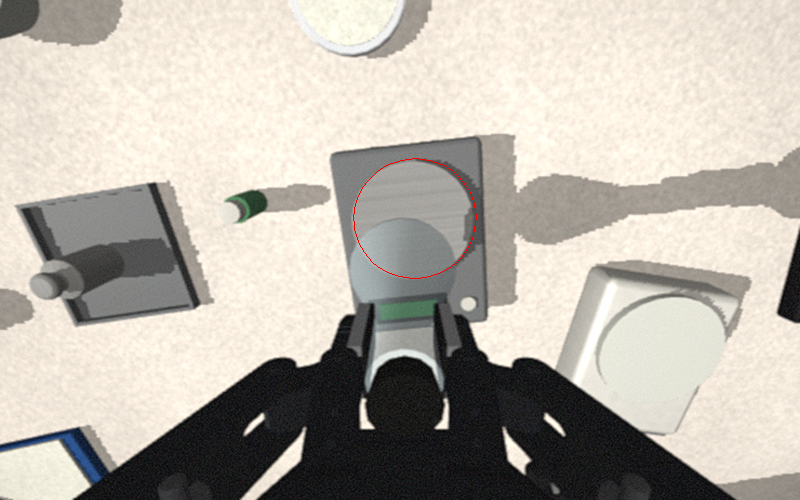

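The flask is held upright. The pan at (416,218) fits the model. Now to the stirrer.

Request:
jog_arm(
  targets=[
    [-0.006, 0.013, 0, 0, 0, 0, 1],
    [-0.02, 0.043, 0, 0, 0, 0, 1],
    [-0.035, 0.077, 0, 0, 0, 0, 1],
    [-0.05, 0.111, 0, 0, 0, 0, 1],
    [-0.066, 0.145, 0, 0, 0, 0, 1],
  ],
)

```text
time: 11.67
tool_pos: [519.0, -289.5, 190.3]
tcp_rot: [-179.9, 0.1, 0.0]
ft_force: [-0.0, -0.6, -1.7]
finger_gap: 26.6
```

Request:
jog_arm(
  targets=[
    [-0.015, 0.034, 0, 0, 0, 0, 1],
    [-0.03, 0.065, 0, 0, 0, 0, 1],
    [-0.042, 0.09, 0, 0, 0, 0, 1],
    [-0.045, 0.098, 0, 0, 0, 0, 1],
    [-0.045, 0.098, 0, 0, 0, 0, 1],
  ],
)

```text
time: 12.08
tool_pos: [473.5, -388.4, 190.4]
tcp_rot: [-179.9, 0.1, -0.2]
ft_force: [0.3, 0.6, -1.5]
finger_gap: 26.5
```

Request:
jog_arm(
  targets=[
    [0, 0, 0.01, 0, 0, 0, 1],
    [0, 0, 0.02, 0, 0, 0, 1],
    [0, 0, 0.03, 0, 0, 0, 1],
    [0, 0, 0.03, 0, 0, 0, 1],
    [0, 0, 0.03, 0, 0, 0, 1],
  ],
)

```text
time: 12.5
tool_pos: [475.7, -384.6, 160.4]
tcp_rot: [-179.9, 0.1, 0.1]
ft_force: [0.1, 0.4, -2.2]
finger_gap: 26.5
```

```bash
python3 - <<'E'
from h import *
s=snap('wrist','w11.png');snap('top','t11.png');snap('side','s11.png');print({k:v for k,v in r.sense().items() if k in('tool_pos','ft_force','tcp_rot')})
P=[circ((476.6,-386),58,53)]
overlay('w11',P,(150,0,490,400),2,'w11o.png')
P=[circ((476.6,-386),58,53),circ((476.6,-386),35,85)]
overlay('s11',P,(300,80,400,180),6,'s11o.png')
E
```

```text
{'tool_pos': array([ 476.44469584, -386.07243843,  162.80499267]), 'tcp_rot': array([ 1.79970606e+02, -3.37987887e-02,  3.41739690e-02]), 'ft_force': array([-0.36909844,  0.27054437, -1.30234898])}
```

View pics/w11o.png

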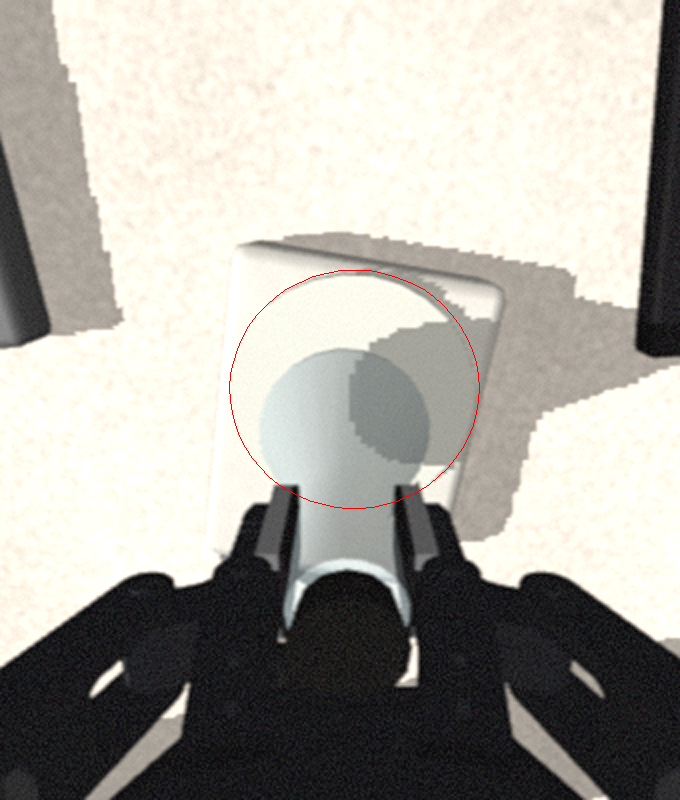

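View pics/s11o.png

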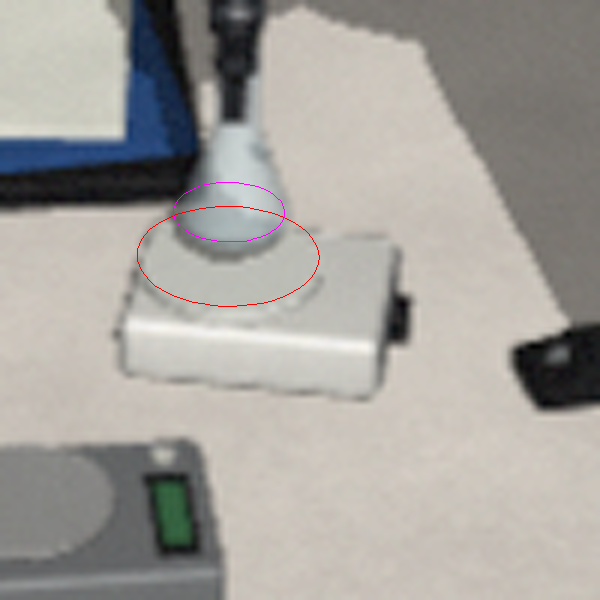

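```bash
python3 - <<'E'
from h import *
P=[circ((476.6,-390),58,53),circ((476.4,-386),35,84), circ((476.6,-386),35,84+8)]
overlay('w11',P,(150,0,490,400),2,'w11p.png')
overlay('t11',[circ((476.6,-386),58,53),circ((476.6,-390),58,53),circ((476.4,-386),35,84)],(440,190,520,270),7,'t11o.png')
E
```

```text
(no output)
```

View pics/w11p.png

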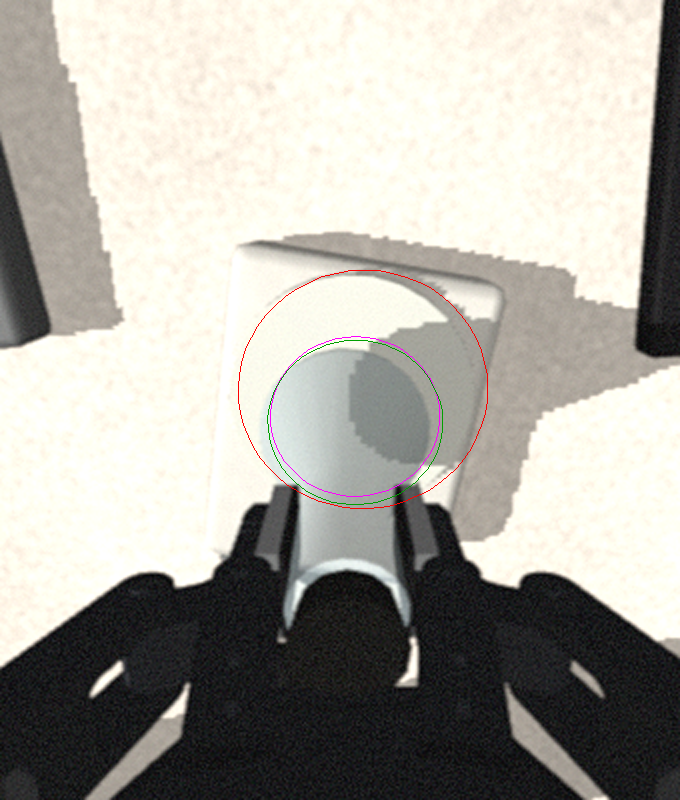

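View pics/t11o.png

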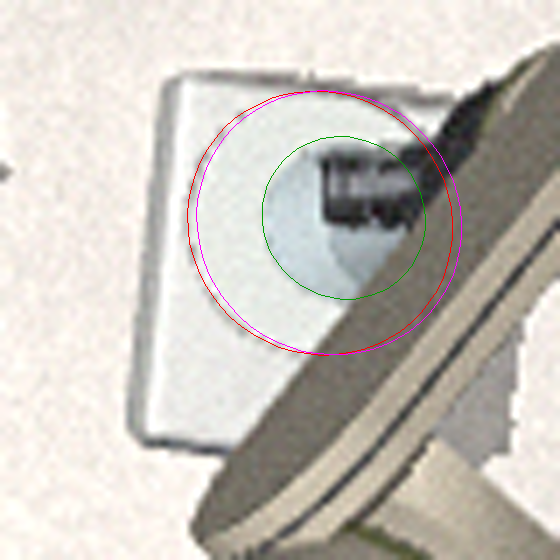

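Request:
jog_arm(
  targets=[
    [0.003, 0.002, 0.008, 0, 0, 0, 1],
    [0.003, 0.002, 0.016, 0, 0, 0, 1],
    [0.003, 0.002, 0.022, 0, 0, 0, 1],
    [0.003, 0.002, 0.025, 0, 0, 0, 1],
    [0.003, 0.002, 0.025, 0, 0, 0, 1],
  ],
)

```text
time: 13.07
tool_pos: [478.1, -387.6, 135.5]
tcp_rot: [-179.9, 0.1, -0.0]
ft_force: [-1.1, 0.8, -2.5]
finger_gap: 26.4
```

Request:
jog_arm(
  targets=[
    [0, 0, 0.001, 0, 0, 0, 1],
    [0, 0, 0.002, 0, 0, 0, 1],
    [0, 0, 0.003, 0, 0, 0, 1],
    [0, 0, 0.003, 0, 0, 0, 1],
    [0, 0, 0.003, 0, 0, 0, 1],
  ],
)

```text
time: 13.48
tool_pos: [478.9, -388.4, 134.5]
tcp_rot: [180.0, -0.0, -0.0]
ft_force: [0.2, -0.2, -1.1]
finger_gap: 26.4
```

Request:
jog_arm(
  targets=[
    [0, 0, 0.001, 0, 0, 0, 1],
    [0, 0, 0.002, 0, 0, 0, 1],
    [0, 0, 0.002, 0, 0, 0, 1],
    [0, 0, 0.002, 0, 0, 0, 1],
  ],
)

```text
time: 13.82
tool_pos: [478.8, -388.3, 132.2]
tcp_rot: [-180.0, 0.0, -0.0]
ft_force: [-0.3, -0.8, -2.0]
finger_gap: 26.7
```

Request:
jog_arm(
  targets=[
    [0, 0, 0.001, 0, 0, 0, 1],
    [0, 0, 0.001, 0, 0, 0, 1],
    [0, 0, 0.001, 0, 0, 0, 1],
  ],
)

```text
time: 14.07
tool_pos: [479.1, -388.4, 131.6]
tcp_rot: [180.0, -0.0, -0.0]
ft_force: [0.3, -0.0, 1.3]
finger_gap: 26.4
```

Request:
jog_arm(
  targets=[
    [0, 0, 0, 0, 0, 0, 0.4],
    [0, 0, 0, 0, 0, 0, 0],
    [0, 0, 0, 0, 0, 0, 0],
    [0, 0, 0, 0, 0, 0, 0],
    [0, 0, 0, 0, 0, 0, 0],
  ],
)

```text
time: 14.48
tool_pos: [478.9, -388.4, 131.3]
tcp_rot: [180.0, -0.0, -0.0]
ft_force: [-0.5, -0.1, 0.1]
finger_gap: 84.1
```

Request:
jog_arm(
  targets=[
    [0, 0, -0.01, 0, 0, 0, 0],
    [0, 0, -0.04, 0, 0, 0, 0],
    [0, 0, -0.08, 0, 0, 0, 0],
    [0, 0, -0.11, 0, 0, 0, 0],
    [-0.02, -0.02, -0.12, 0, 0, 0, 0],
  ],
)

```text
time: 14.9
tool_pos: [462.0, -371.8, 258.1]
tcp_rot: [179.6, -0.4, -0.0]
ft_force: [0.5, -1.0, 1.6]
finger_gap: 85.3
```

Request:
jog_arm(
  targets=[
    [-0.02, -0.035, 0, 0, 0, 0, 0],
    [-0.02, -0.075, 0, 0, 0, 0, 0],
    [-0.02, -0.115, 0, 0, 0, 0, 0],
    [-0.02, -0.155, 0, 0, 0, 0, 0],
    [-0.02, -0.195, 0, 0, 0, 0, 0],
  ],
)

```text
time: 15.32
tool_pos: [438.5, -171.9, 252.3]
tcp_rot: [180.0, -0.1, -0.1]
ft_force: [0.4, 0.6, 0.3]
finger_gap: 85.8
```

```bash
python3 - <<'E'
from h import *
s=snap('wrist','w12.png');snap('top','t12.png');print({k:v for k,v in r.sense().items() if k in('tool_pos','ft_force','tcp_rot')})
overlay('w12',[circ((476.6,-386),58,53),circ((478.8,-388.3),35,54),circ((478.8,-388.3),12,183)],(300,60,640,400),2.3,'w12o.png')
overlay('t12',[circ((476.6,-386),58,53),circ((478.8,-388.3),35,54),circ((478.8,-388.3),12,183)],(440,190,520,270),7,'t12o.png')
E
```

```text
{'tool_pos': array([ 439.19583829, -168.61605883,  252.5238024 ]), 'tcp_rot': array([-1.79932995e+02, -9.91786074e-02,  2.60195764e-01]), 'ft_force': array([ 0.34647517, -0.14548379,  0.95075717])}
```

View pics/w12o.png

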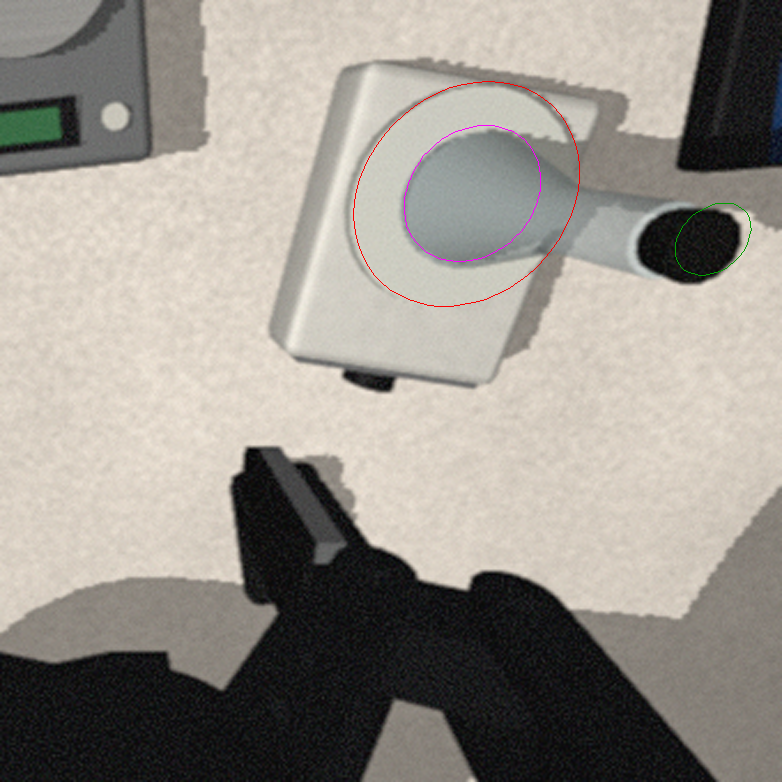

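View pics/t12o.png

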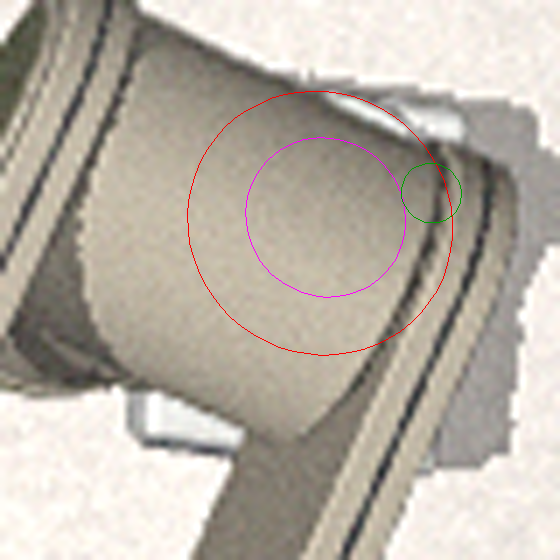

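The flask stands on the plate, concentric within about 3 mm. Now the weight.

Request:
jog_arm(
  targets=[
    [0.008, -0.03, 0, 0, 0, 0, 0],
    [0.016, -0.07, 0, 0, 0, 0, 0],
    [0.024, -0.11, 0, 0, 0, 0, 0],
    [0.03, -0.15, 0, 0, 0, 0, 0],
    [0.04, -0.19, 0, 0, 0, 0, 0],
  ],
)

```text
time: 15.83
tool_pos: [478.9, 18.1, 252.4]
tcp_rot: [180.0, -0.1, -0.1]
ft_force: [-0.2, -1.0, 0.9]
finger_gap: 85.0
```

Request:
jog_arm(
  targets=[
    [0, -0.04, 0.01, 0, 0, 0, 0],
    [0, -0.08, 0.025, 0, 0, 0, 0],
    [0, -0.115, 0.04, 0, 0, 0, 0],
    [0, -0.13, 0.05, 0, 0, 0, 0],
    [0, -0.13, 0.05, 0, 0, 0, 0],
  ],
)

```text
time: 16.25
tool_pos: [477.5, 149.5, 199.3]
tcp_rot: [-180.0, 0.2, 0.2]
ft_force: [0.1, -0.3, -0.2]
finger_gap: 85.4
```

```bash
python3 - <<'E'
from h import *
s=snap('wrist','w13.png');print({k:v for k,v in r.sense().items() if k in('tool_pos','ft_force','tcp_rot')})
def box(c,w,d,z,yaw): 
    a=np.radians(yaw); x=np.array([np.cos(a),np.sin(a)]); y=np.array([-x[1],x[0]])
    return [np.r_[np.array(c)+x*i*d/2+y*j*w/2,z] for i,j in((1,1),(1,-1),(-1,-1),(-1,1),(1,1))]
P=[circ((551,157),19,52),circ((551,157),12,70),box((555,141),130,130,12,9),circ((551,157),19,4)]
overlay('w13',P,(150,0,490,340),2.3,'w13o.png')
E
```

```text
{'tool_pos': array([478.14347431, 147.76322038, 200.52975714]), 'tcp_rot': array([1.79967346e+02, 1.21202878e-01, 1.69138703e-01]), 'ft_force': array([ 0.02365223, -1.05282441,  0.36583779])}
```

View pics/w13o.png

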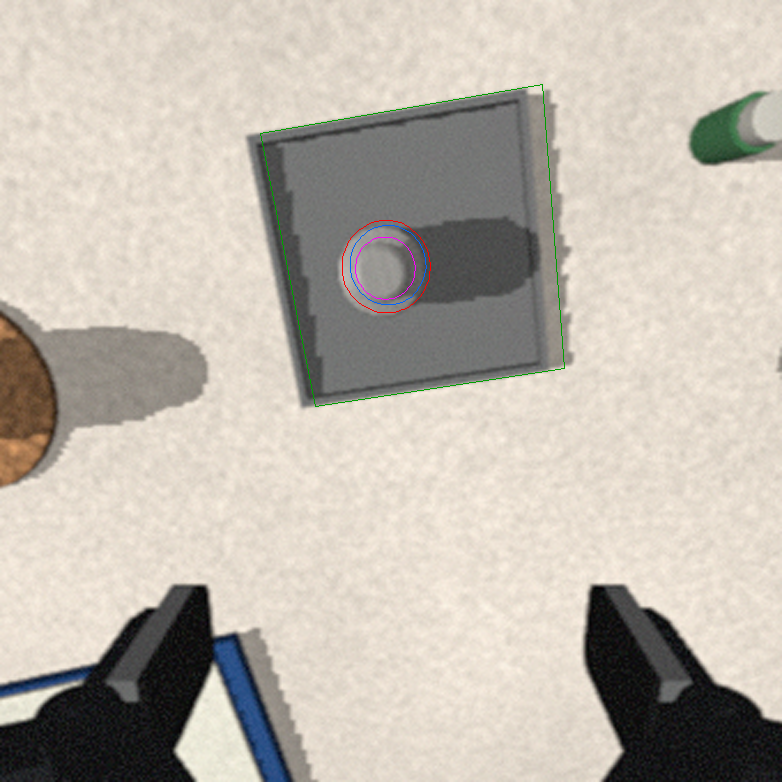

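Request:
jog_arm(
  targets=[
    [0.03, -0.0035, 0.015, 0, 0, 0, 0],
    [0.06, -0.007, 0.04, 0, 0, 0, 0],
    [0.074, -0.0075, 0.07, 0, 0, 0, 0],
    [0.074, -0.0075, 0.09, 0, 0, 0, 0],
    [0.074, -0.0075, 0.1, 0, 0, 0, 0],
  ],
)

```text
time: 16.72
tool_pos: [552.7, 152.1, 98.9]
tcp_rot: [179.9, 0.2, -0.1]
ft_force: [0.0, -0.4, -0.0]
finger_gap: 85.4
```

```bash
python3 - <<'E'
from h import *
s=snap('wrist','w14.png');print({k:v for k,v in r.sense().items() if k in('tool_pos','ft_force','tcp_rot')})
overlay('w14',[circ((551,157),12,70)],(0,0,640,400),1.25,'w14o.png')
E
```

```text
{'tool_pos': array([551.51518324, 152.17295626,  97.90833777]), 'tcp_rot': array([ 1.79924695e+02,  2.86670743e-01, -1.08064642e-01]), 'ft_force': array([-1.53240885, -1.01658253, -0.48738959])}
```

View pics/w14o.png

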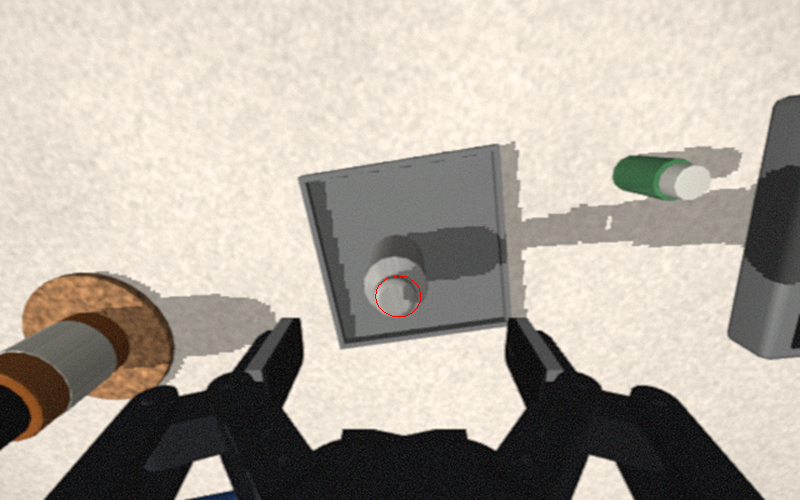

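Request:
jog_arm(
  targets=[
    [0, -0.0045, 0.005, 0, 0, 0, 0],
    [0, -0.0045, 0.03, 0, 0, 0, 0],
    [0, -0.0045, 0.05, 0, 0, 0, 0],
    [0, -0.0045, 0.065, 0, 0, 0, 0],
    [0, -0.0045, 0.07, 0, 0, 0, 0],
  ],
)

```text
time: 17.18
tool_pos: [552.6, 158.5, 31.0]
tcp_rot: [180.0, 0.0, -0.0]
ft_force: [-0.9, 0.2, 0.5]
finger_gap: 85.3
```

Request:
jog_arm(
  targets=[
    [0, 0, 0.005, 0, 0, 0, 0],
    [0, 0, 0.008, 0, 0, 0, 0],
  ],
)

```text
time: 17.35
tool_pos: [554.1, 158.8, 24.8]
tcp_rot: [-180.0, -0.1, -0.0]
ft_force: [0.5, -0.1, -0.4]
finger_gap: 85.3
```

```bash
python3 - <<'E'
from h import *
s=snap('wrist','w15.png');print({k:v for k,v in r.sense().items() if k in('tool_pos','ft_force','tcp_rot')})
E
```

```text
{'tool_pos': array([553.8595925 , 158.79199934,  24.30564358]), 'tcp_rot': array([-1.79980010e+02, -1.07587704e-01, -1.47723132e-02]), 'ft_force': array([-0.09246522,  0.02343238,  0.24809474])}
```

View pics/w15.png

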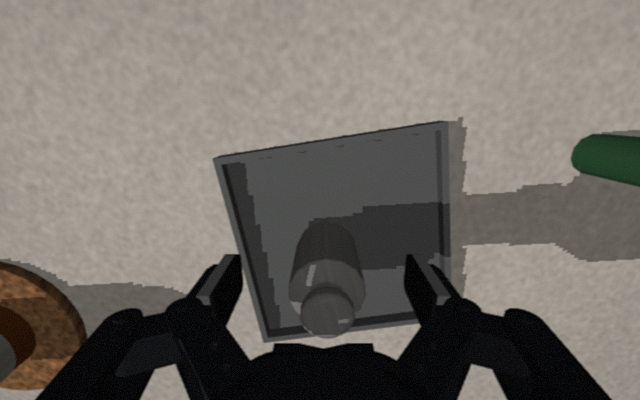

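Request:
jog_arm(
  targets=[
    [-0.001, 0.0015, 0.003, 0, 0, 0, 0],
    [-0.001, 0.0015, 0.004, 0, 0, 0, 0.5],
    [-0.001, 0.0015, 0.004, 0, 0, 0, 1],
    [-0.001, 0.0015, 0.004, 0, 0, 0, 1],
    [-0.001, 0.0015, 0.004, 0, 0, 0, 1],
  ],
  newtons=60,
)

```text
time: 17.82
tool_pos: [552.3, 157.2, 19.7]
tcp_rot: [-180.0, -0.0, -0.0]
ft_force: [0.6, 0.4, -0.1]
finger_gap: 38.7
```

Request:
jog_arm(
  targets=[
    [0, 0, 0, 0, 0, 0, 1],
    [0, 0, 0, 0, 0, 0, 1],
    [0, 0, 0, 0, 0, 0, 1],
  ],
)

```text
time: 18.07
tool_pos: [552.5, 157.2, 20.0]
tcp_rot: [-180.0, -0.1, -0.0]
ft_force: [-1.3, -0.7, 5.7]
finger_gap: 36.4
```

Request:
jog_arm(
  targets=[
    [0, 0, -0.005, 0, 0, 0, 1],
    [0, 0, -0.02, 0, 0, 0, 1],
    [0, 0, -0.05, 0, 0, 0, 1],
    [0, 0, -0.085, 0, 0, 0, 1],
    [0, 0, -0.12, 0, 0, 0, 1],
  ],
)

```text
time: 18.48
tool_pos: [550.0, 156.9, 138.6]
tcp_rot: [180.0, 0.3, -0.0]
ft_force: [1.2, 1.1, -4.8]
finger_gap: 36.5
```

```bash
python3 - <<'E'
from h import *
s=snap('wrist','w16.png');snap('top','t16.png');print({k:v for k,v in r.sense().items() if k in('tool_pos','ft_force','finger_gap')})
E
```

```text
{'tool_pos': array([555.8429586 , 158.06397936, 146.34229776]), 'ft_force': array([ 1.39386093,  0.92499606, -3.8593326 ]), 'finger_gap': 36.6402194796718}
```

View pics/w16.png

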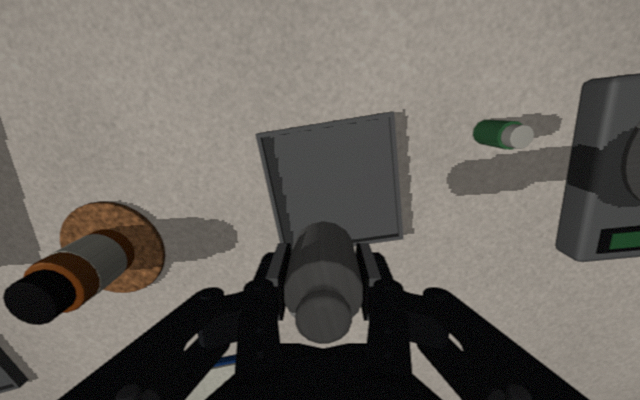

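The weight is held upright, with the tray empty at (330,180). Carrying it to the pan.

Request:
jog_arm(
  targets=[
    [0.002, 0.015, -0.01, 0, 0, 0, 1],
    [0.008, 0.045, -0.02, 0, 0, 0, 1],
    [0.014, 0.08, -0.02, 0, 0, 0, 1],
    [0.02, 0.115, -0.02, 0, 0, 0, 1],
    [0.026, 0.15, -0.02, 0, 0, 0, 1],
  ],
)

```text
time: 19.0
tool_pos: [577.0, 6.1, 157.8]
tcp_rot: [-180.0, 0.1, 0.0]
ft_force: [0.9, -0.2, -5.1]
finger_gap: 36.1
```

Request:
jog_arm(
  targets=[
    [0.006, 0.035, 0, 0, 0, 0, 1],
    [0.012, 0.07, 0, 0, 0, 0, 1],
    [0.017, 0.105, 0, 0, 0, 0, 1],
    [0.02, 0.135, 0, 0, 0, 0, 1],
    [0.022, 0.155, 0, 0, 0, 0, 1],
  ],
)

```text
time: 19.42
tool_pos: [598.8, -150.7, 157.2]
tcp_rot: [-180.0, 0.2, -0.1]
ft_force: [0.6, -0.6, -4.8]
finger_gap: 36.5
```

Request:
jog_arm(
  targets=[
    [0, 0.005, 0.01, 0, 0, 0, 1],
    [0, 0.005, 0.03, 0, 0, 0, 1],
    [0, 0.005, 0.05, 0, 0, 0, 1],
    [0, 0.005, 0.06, 0, 0, 0, 1],
    [0, 0.005, 0.06, 0, 0, 0, 1],
  ],
)

```text
time: 19.83
tool_pos: [596.6, -151.2, 94.0]
tcp_rot: [-179.8, 0.5, 0.0]
ft_force: [-1.1, 0.4, -5.1]
finger_gap: 36.3
```

```bash
python3 - <<'E'
from h import *
s=snap('wrist','w17.png');snap('top','t17.png');t=r.sense();print({k:v for k,v in t.items() if k in('tool_pos','ft_force','finger_gap')})
p=t['tool_pos']
overlay('w17',[circ((599.6,-151),52,45),circ(p[:2],19,p[2]-16)],(150,0,490,400),2,'w17o.png')
overlay('t17',[circ((599.6,-151),52,45),circ((599.6,-154),52,45)],(370,150,450,230),7,'t17o.png')
E
```

```text
{'tool_pos': array([ 599.20687666, -152.09671223,   98.35997073]), 'ft_force': array([ 0.85628909,  0.0927793 , -4.11413103]), 'finger_gap': 35.90009253778073}
```

View pics/w17o.png

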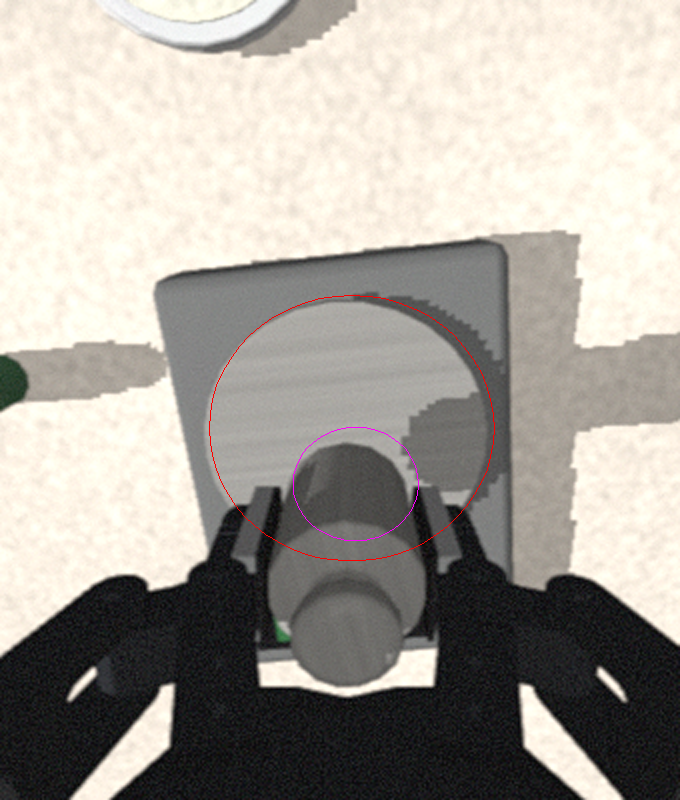

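View pics/t17o.png

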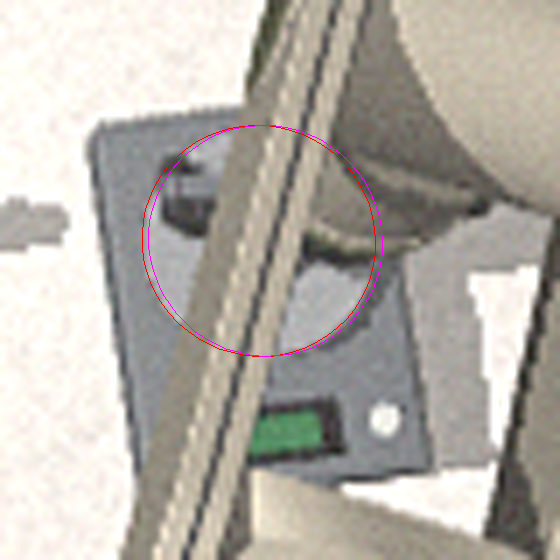

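Request:
jog_arm(
  targets=[
    [0.003, 0, 0.01, 0, 0, 0, 1],
    [0.003, 0, 0.02, 0, 0, 0, 1],
    [0.003, 0, 0.028, 0, 0, 0, 1],
    [0.003, 0, 0.032, 0, 0, 0, 1],
    [0.003, 0, 0.032, 0, 0, 0, 1],
  ],
)

```text
time: 20.35
tool_pos: [601.7, -152.4, 65.3]
tcp_rot: [-179.9, 0.2, -0.0]
ft_force: [-0.9, -0.3, -4.8]
finger_gap: 36.7
```

Request:
jog_arm(
  targets=[
    [0, 0, 0.001, 0, 0, 0, 1],
    [0, 0, 0.002, 0, 0, 0, 1],
    [0, 0, 0.002, 0, 0, 0, 1],
    [0, 0, 0.002, 0, 0, 0, 1],
  ],
)

```text
time: 20.68
tool_pos: [603.2, -153.0, 65.8]
tcp_rot: [180.0, -0.0, -0.0]
ft_force: [-0.5, 0.2, -5.2]
finger_gap: 36.2
```

Request:
jog_arm(
  targets=[
    [0, 0, 0.002, 0, 0, 0, 1],
    [0, 0, 0.003, 0, 0, 0, 1],
    [0, 0, 0.003, 0, 0, 0, 1],
    [0, 0, 0.003, 0, 0, 0, 1],
  ],
)

```text
time: 21.02
tool_pos: [602.8, -152.8, 62.1]
tcp_rot: [-180.0, 0.0, -0.0]
ft_force: [-0.2, -0.2, -5.2]
finger_gap: 36.5
```

Request:
jog_arm(
  targets=[
    [0, 0, 0.001, 0, 0, 0, 1],
    [0, 0, 0.0015, 0, 0, 0, 1],
    [0, 0, 0.0015, 0, 0, 0, 1],
  ],
)

```text
time: 21.27
tool_pos: [603.0, -152.9, 61.0]
tcp_rot: [180.0, -0.0, -0.0]
ft_force: [-0.4, 0.0, -2.2]
finger_gap: 36.2
```

Contact: the wrist force went from -5.2 to -2.2 N. A little further down, then release.

Request:
jog_arm(
  targets=[
    [0, 0, 0.0005, 0, 0, 0, 1],
    [0, 0, 0.0005, 0, 0, 0, 1],
    [0, 0, 0.0005, 0, 0, 0, 0.5],
    [0, 0, 0.0005, 0, 0, 0, 0],
    [0, 0, 0.0005, 0, 0, 0, 0],
  ],
)

```text
time: 21.68
tool_pos: [603.4, -153.1, 60.7]
tcp_rot: [180.0, -0.1, -0.0]
ft_force: [-0.6, -0.4, 0.1]
finger_gap: 65.4
```

Request:
jog_arm(
  targets=[
    [0, 0, 0, 0, 0, 0, 0],
    [0, 0, 0, 0, 0, 0, 0],
    [0, 0, -0.015, 0, 0, 0, 0],
    [0, 0, -0.045, 0, 0, 0, 0],
    [0, 0, -0.08, 0, 0, 0, 0],
  ],
)

```text
time: 22.1
tool_pos: [600.9, -152.2, 138.2]
tcp_rot: [-179.9, 0.3, -0.0]
ft_force: [0.7, -0.2, 0.3]
finger_gap: 85.4
```

Request:
jog_arm(
  targets=[
    [0, -0.01, -0.03, 0, 0, 0, 0],
    [-0.02, -0.04, -0.05, 0, 0, 0, 0],
    [-0.035, -0.075, -0.065, 0, 0, 0, 0],
    [-0.05, -0.11, -0.075, 0, 0, 0, 0],
    [-0.06, -0.145, -0.08, 0, 0, 0, 0],
  ],
)

```text
time: 22.52
tool_pos: [542.7, -6.9, 222.7]
tcp_rot: [180.0, -0.2, -0.1]
ft_force: [0.7, 1.1, -0.5]
finger_gap: 85.3
```

```bash
python3 - <<'E'
from h import *
s=snap('wrist','w18.png');snap('top','t18.png');t=r.sense();print({k:v for k,v in t.items() if k in('tool_pos','ft_force','finger_gap')})
overlay('w18',[circ((599.6,-151),52,45),circ((602,-152),19,45),circ((602,-152),12,111)],(0,0,640,400),1.25,'w18o.png')
overlay('t18',[circ((599.6,-152),52,45),circ((602,-152),19,93)],(370,150,450,230),7,'t18o.png')
E
```

```text
{'tool_pos': array([542.60021375,  -3.45531572, 222.34394226]), 'ft_force': array([-0.1848985 , -0.94025526, -0.11266647]), 'finger_gap': 85.20490981417913}
```

View pics/w18o.png

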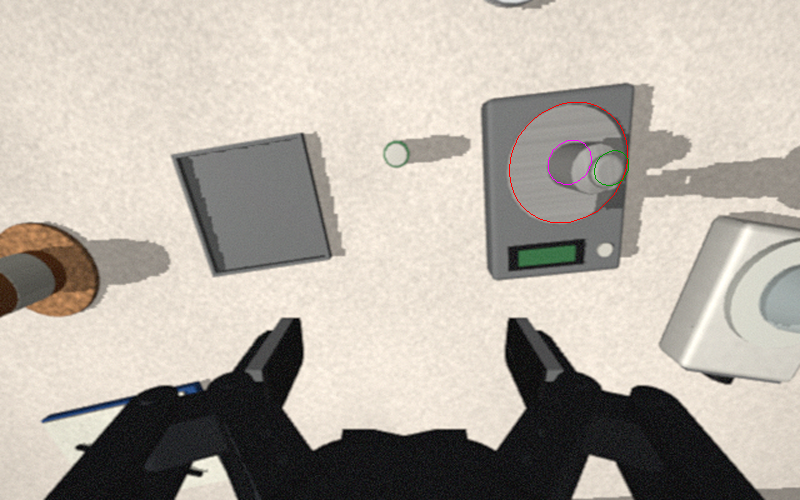

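View pics/t18o.png

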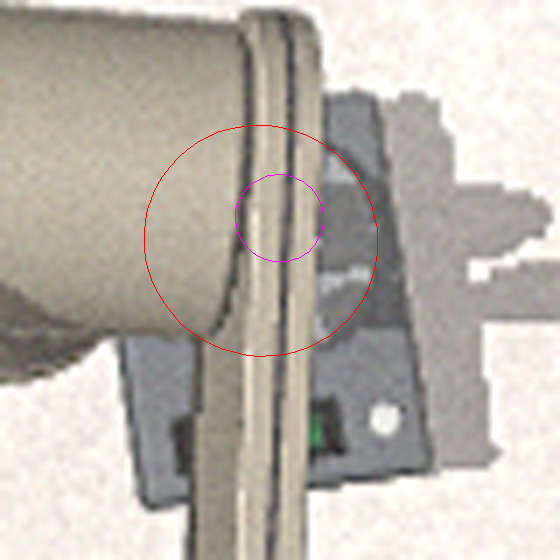

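The weight stands in the middle of the pan at (570,165). Next I'll measure the empty tray and fetch the jar.

```bash
python3 - <<'E'
from h import *
s=load('w18')
c=[ray(s,x/1.25,y/1.25,12).round(1) for x,y in((172,156),(303,134),(331,258),(215,276))];print(c,np.mean(c,0))
t=load('t18')
def box(c,w,d,z,yaw): 
    a=np.radians(yaw); x=np.array([np.cos(a),np.sin(a)]); y=np.array([-x[1],x[0]])
    return [np.r_[np.array(c)+x*i*d/2+y*j*w/2,z] for i,j in((1,1),(1,-1),(-1,-1),(-1,1),(1,1))]
overlay('t18',[box((555,142),130,130,12,9)],(275,160,355,240),7,'t18b.png')
E
```

```text
[array([606.3, 220.2,  12. ]), array([626.5,  91. ,  12. ]), array([501.4,  72.3,  12. ]), array([481. , 199.1,  12. ])] [553.8  145.65  12.  ]
```

View pics/t18b.png

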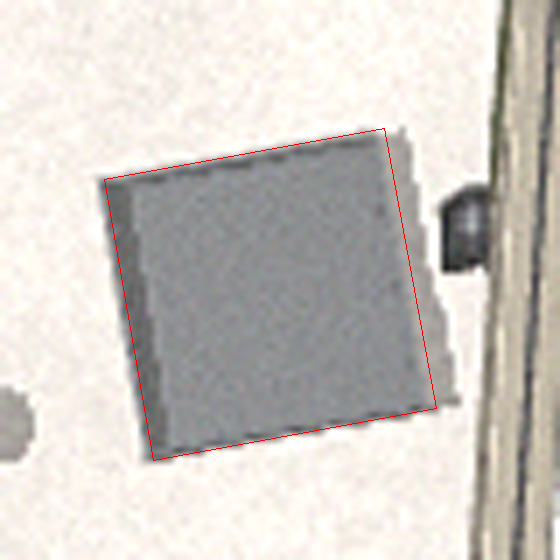

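Request:
jog_arm(
  targets=[
    [-0.005, -0.035, 0, 0, 0, 0, 0],
    [-0.01, -0.075, 0, 0, 0, 0, 0],
    [-0.016, -0.115, 0, 0, 0, 0, 0],
    [-0.022, -0.155, 0, 0, 0, 0, 0],
    [-0.028, -0.195, 0, 0, 0, 0, 0],
  ],
)

```text
time: 23.03
tool_pos: [514.8, 188.4, 220.3]
tcp_rot: [180.0, -0.0, -0.1]
ft_force: [1.1, -0.3, 0.5]
finger_gap: 85.6
```

Request:
jog_arm(
  targets=[
    [-0.005, -0.04, 0, 0, 0, 0, 0],
    [-0.01, -0.08, 0, 0, 0, 0, 0],
    [-0.016, -0.12, 0, 0, 0, 0, 0],
    [-0.022, -0.16, 0, 0, 0, 0, 0],
    [-0.026, -0.185, 0, 0, 0, 0, 0],
  ],
)

```text
time: 23.45
tool_pos: [488.2, 375.4, 219.9]
tcp_rot: [-180.0, 0.0, 0.1]
ft_force: [0.4, -0.6, 0.4]
finger_gap: 85.3
```

Request:
jog_arm(
  targets=[
    [0, -0.012, 0.02, 0, 0, 0, 0],
    [0, -0.012, 0.04, 0, 0, 0, 0],
    [0, -0.012, 0.06, 0, 0, 0, 0],
    [0, -0.012, 0.07, 0, 0, 0, 0],
    [0, -0.012, 0.07, 0, 0, 0, 0],
  ],
)

```text
time: 23.87
tool_pos: [487.6, 382.7, 146.6]
tcp_rot: [179.8, 0.3, -0.0]
ft_force: [-0.3, -0.3, -0.5]
finger_gap: 85.3
```

```bash
python3 - <<'E'
from h import *
s=snap('wrist','w19.png');t=r.sense();print({k:v for k,v in t.items() if k in('tool_pos','ft_force','finger_gap')})
E
```

```text
{'tool_pos': array([488.47055122, 383.19183032, 148.72065593]), 'ft_force': array([-0.74506272,  0.12587222,  0.00845114]), 'finger_gap': 85.35195489347363}
```

View pics/w19.png

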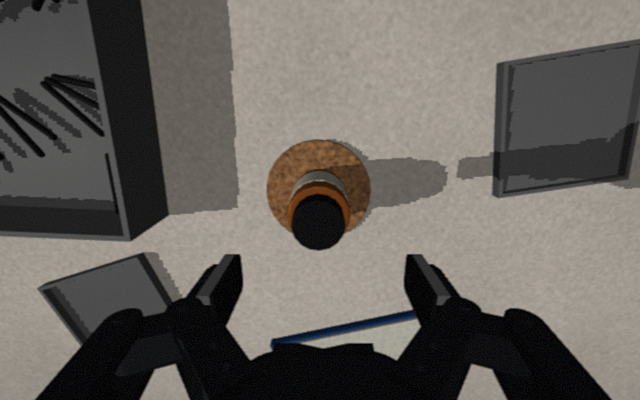

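The jar is at u=318, about 3 mm to +y of the finger middle, so it is at y≈386.5 as expected. Correcting and lowering.

Request:
jog_arm(
  targets=[
    [0, -0.003, 0.01, 0, 0, 0, 0],
    [0, -0.003, 0.035, 0, 0, 0, 0],
    [0, -0.003, 0.065, 0, 0, 0, 0],
    [0, -0.003, 0.09, 0, 0, 0, 0],
    [0, -0.003, 0.1, 0, 0, 0, 0],
  ],
)

```text
time: 24.33
tool_pos: [487.9, 386.1, 47.2]
tcp_rot: [179.9, 0.2, -0.0]
ft_force: [-1.1, -0.8, -1.3]
finger_gap: 85.4
```

Request:
jog_arm(
  targets=[
    [0, 0, 0.008, 0, 0, 0, 0],
    [0, 0, 0.014, 0, 0, 0, 0],
    [0, 0, 0.014, 0, 0, 0, 0],
  ],
)

```text
time: 24.58
tool_pos: [489.5, 387.4, 36.6]
tcp_rot: [-180.0, -0.0, -0.0]
ft_force: [-1.1, -0.7, 0.0]
finger_gap: 85.7
```

```bash
python3 - <<'E'
from h import *
s=snap('wrist','w20.png');t=r.sense();print({k:v for k,v in t.items() if k in('tool_pos','ft_force','finger_gap')})
E
```

```text
{'tool_pos': array([489.76346847, 387.60396772,  37.35060793]), 'ft_force': array([-0.65135803, -0.6656002 ,  0.73364913]), 'finger_gap': 85.57586775460595}
```

View pics/w20.png

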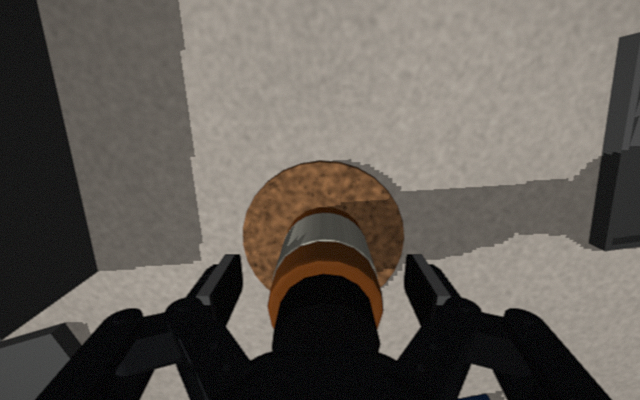

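Centred (u≈326). I'll close on the jar and lift.

Request:
jog_arm(
  targets=[
    [-0.001, 0.001, 0.002, 0, 0, 0, 0],
    [-0.001, 0.001, 0.002, 0, 0, 0, 0.5],
    [-0.001, 0.001, 0.002, 0, 0, 0, 0.8],
    [-0.001, 0.001, 0.002, 0, 0, 0, 0.8],
    [-0.001, 0.001, 0.002, 0, 0, 0, 0.8],
  ],
  newtons=40,
)

```text
time: 25.05
tool_pos: [488.6, 386.6, 35.3]
tcp_rot: [-179.9, -0.1, -0.0]
ft_force: [-0.4, 0.0, 4.8]
finger_gap: 51.0
```

Request:
jog_arm(
  targets=[
    [0, 0, 0, 0, 0, 0, 0.8],
    [0, 0, 0, 0, 0, 0, 0.8],
    [0, 0, 0, 0, 0, 0, 0.8],
  ],
)

```text
time: 25.3
tool_pos: [488.6, 386.6, 35.3]
tcp_rot: [-179.9, -0.1, -0.0]
ft_force: [-0.9, 0.6, 4.9]
finger_gap: 51.2
```

Request:
jog_arm(
  targets=[
    [0, 0, -0.005, 0, 0, 0, 0.8],
    [0, 0, -0.02, 0, 0, 0, 0.8],
    [0, 0, -0.045, 0, 0, 0, 0.8],
    [0, 0, -0.075, 0, 0, 0, 0.8],
    [0, 0, -0.09, 0, 0, 0, 0.8],
  ],
)

```text
time: 25.72
tool_pos: [488.8, 386.7, 127.6]
tcp_rot: [-179.9, -0.1, -0.0]
ft_force: [1.1, 1.1, 0.1]
finger_gap: 51.0
```

Request:
jog_arm(
  targets=[
    [0.004, 0.015, 0, 0, 0, 0, 0.8],
    [0.012, 0.045, 0, 0, 0, 0, 0.8],
    [0.021, 0.08, 0, 0, 0, 0, 0.8],
    [0.03, 0.115, 0, 0, 0, 0, 0.8],
    [0.04, 0.15, 0, 0, 0, 0, 0.8],
  ],
)

```text
time: 26.13
tool_pos: [527.0, 233.9, 122.9]
tcp_rot: [179.9, 0.1, 0.0]
ft_force: [0.8, 0.3, -2.1]
finger_gap: 51.1
```

Request:
jog_arm(
  targets=[
    [0.01, 0.035, 0, 0, 0, 0, 0.8],
    [0.018, 0.065, 0, 0, 0, 0, 0.8],
    [0.0245, 0.088, 0, 0, 0, 0, 0.8],
    [0.0265, 0.0935, 0.01, 0, 0, 0, 0.8],
    [0.0265, 0.0935, 0.02, 0, 0, 0, 0.8],
  ],
)

```text
time: 26.55
tool_pos: [554.9, 140.3, 103.5]
tcp_rot: [180.0, -0.0, -0.2]
ft_force: [-0.6, -0.4, -1.4]
finger_gap: 51.4
```

Request:
jog_arm(
  targets=[
    [0, 0, 0.015, 0, 0, 0, 0.8],
    [0, 0, 0.03, 0, 0, 0, 0.8],
    [0, 0, 0.03, 0, 0, 0, 0.8],
    [0, 0, 0.03, 0, 0, 0, 0.8],
  ],
)

```text
time: 26.88
tool_pos: [552.2, 143.2, 72.0]
tcp_rot: [180.0, 0.3, 0.0]
ft_force: [-0.3, 0.3, -0.6]
finger_gap: 51.3
```

```bash
python3 - <<'E'
from h import *
s=snap('wrist','w21.png');snap('top','t21.png');t=r.sense();print({k:v for k,v in t.items() if k in('tool_pos','ft_force','finger_gap')})
def box(c,w,d,z,yaw): 
    a=np.radians(yaw); x=np.array([np.cos(a),np.sin(a)]); y=np.array([-x[1],x[0]])
    return [np.r_[np.array(c)+x*i*d/2+y*j*w/2,z] for i,j in((1,1),(1,-1),(-1,-1),(-1,1),(1,1))]
p=t['tool_pos']
overlay('w21',[box((554,146),130,130,12,9),circ(p[:2],26,p[2]-27),circ((p[0]-4,p[1]+4),26,p[2]-27)],(150,0,490,400),2,'w21o.png')
E
```

```text
{'tool_pos': array([554.30406605, 143.37545221,  74.44207571]), 'ft_force': array([-0.57355855,  0.61855268, -1.33427152]), 'finger_gap': 51.387232868187546}
```

View pics/w21o.png

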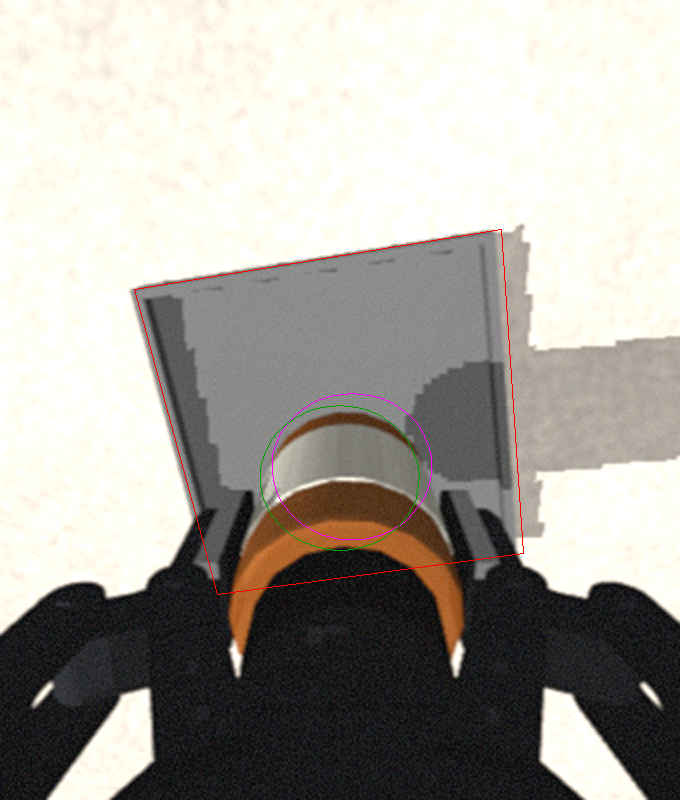

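Request:
jog_arm(
  targets=[
    [0.003, -0.001, 0.015, 0, 0, 0, 0.8],
    [0.003, -0.001, 0.028, 0, 0, 0, 0.8],
    [0.003, -0.001, 0.036, 0, 0, 0, 0.8],
    [0.003, -0.001, 0.038, 0, 0, 0, 0.8],
    [0.003, -0.001, 0.038, 0, 0, 0, 0.8],
  ],
)

```text
time: 27.4
tool_pos: [556.5, 143.6, 35.2]
tcp_rot: [180.0, 0.1, -0.0]
ft_force: [-0.3, 0.1, -0.7]
finger_gap: 51.2
```

Request:
jog_arm(
  targets=[
    [0, 0, 0.001, 0, 0, 0, 0.8],
    [0, 0, 0.002, 0, 0, 0, 0.8],
    [0, 0, 0.002, 0, 0, 0, 0.8],
    [0, 0, 0.002, 0, 0, 0, 0.8],
  ],
)

```text
time: 27.73
tool_pos: [557.8, 143.7, 34.8]
tcp_rot: [-180.0, -0.0, -0.0]
ft_force: [-0.8, 0.2, -1.5]
finger_gap: 51.2
```

Request:
jog_arm(
  targets=[
    [0, 0, 0.001, 0, 0, 0, 0.8],
    [0, 0, 0.002, 0, 0, 0, 0.8],
    [0, 0, 0.002, 0, 0, 0, 0.8],
    [0, 0, 0.002, 0, 0, 0, 0.8],
  ],
)

```text
time: 28.07
tool_pos: [557.4, 143.6, 32.2]
tcp_rot: [180.0, 0.0, -0.0]
ft_force: [0.3, 0.7, -1.8]
finger_gap: 51.0
```

Request:
jog_arm(
  targets=[
    [0, 0, 0.001, 0, 0, 0, 0.8],
    [0, 0, 0.001, 0, 0, 0, 0.8],
    [0, 0, 0.001, 0, 0, 0, 0.8],
  ],
)

```text
time: 28.32
tool_pos: [557.6, 143.7, 31.3]
tcp_rot: [-180.0, -0.0, -0.0]
ft_force: [-0.1, 0.1, -0.0]
finger_gap: 51.0
```

Contact: the load is off the wrist. One more half millimetre, then release and retreat.

Request:
jog_arm(
  targets=[
    [0, 0, 0.0005, 0, 0, 0, 0.8],
    [0, 0, 0.0005, 0, 0, 0, 0.8],
    [0, 0, 0.0005, 0, 0, 0, 0.4],
    [0, 0, 0.0005, 0, 0, 0, 0],
    [0, 0, 0.0005, 0, 0, 0, 0],
  ],
)

```text
time: 28.73
tool_pos: [557.6, 143.7, 30.8]
tcp_rot: [-180.0, -0.0, -0.0]
ft_force: [-0.0, 0.8, -0.2]
finger_gap: 73.4
```

Request:
jog_arm(
  targets=[
    [0, 0, 0, 0, 0, 0, 0],
    [0, 0, 0, 0, 0, 0, 0],
    [0, 0, -0.02, 0, 0, 0, 0],
    [0, 0, -0.05, 0, 0, 0, 0],
    [0, 0, -0.09, 0, 0, 0, 0],
  ],
)

```text
time: 29.15
tool_pos: [554.7, 143.2, 118.1]
tcp_rot: [179.9, 0.4, -0.0]
ft_force: [0.1, 0.3, -0.4]
finger_gap: 85.3
```

Request:
jog_arm(
  targets=[
    [0, 0, -0.03, 0, 0, 0, 0],
    [-0.02, 0, -0.06, 0, 0, 0, 0],
    [-0.05, 0, -0.08, 0, 0, 0, 0],
    [-0.085, 0, -0.1, 0, 0, 0, 0],
    [-0.12, 0, -0.12, 0, 0, 0, 0],
  ],
)

```text
time: 29.57
tool_pos: [436.3, 143.5, 241.6]
tcp_rot: [-180.0, -0.0, -0.0]
ft_force: [0.2, -0.4, 0.6]
finger_gap: 85.2
```

Request:
jog_arm(
  targets=[
    [0, -0.035, 0, 0, 0, 0, 0],
    [0, -0.07, 0, 0, 0, 0, 0],
    [0, -0.11, 0, 0, 0, 0, 0],
    [0, -0.15, 0, 0, 0, 0, 0],
    [0, -0.18, 0, 0, 0, 0, 0],
  ],
)

```text
time: 29.98
tool_pos: [437.0, 326.4, 241.1]
tcp_rot: [-179.9, -0.0, 0.0]
ft_force: [0.4, -0.6, 0.2]
finger_gap: 85.5
```

Request:
jog_arm(
  targets=[
    [0, -0.035, 0, 0, 0, 0, 0],
    [0, -0.07, 0, 0, 0, 0, 0],
    [0, -0.1, 0, 0, 0, 0, 0],
    [0, -0.12, 0, 0, 0, 0, 0],
    [0, -0.12, 0, 0, 0, 0, 0],
  ],
)

```text
time: 30.4
tool_pos: [436.4, 447.2, 240.0]
tcp_rot: [-180.0, 0.0, 0.2]
ft_force: [0.5, 0.3, 0.8]
finger_gap: 85.2
```

```bash
python3 - <<'E'
from h import *
snap('wrist','w22.png');snap('top','t22.png');snap('side','s22.png');t=r.sense();print({k:v for k,v in t.items() if k in('tool_pos','ft_force','finger_gap')})
def box(c,w,d,z,yaw): 
    a=np.radians(yaw); x=np.array([np.cos(a),np.sin(a)]); y=np.array([-x[1],x[0]])
    return [np.r_[np.array(c)+x*i*d/2+y*j*w/2,z] for i,j in((1,1),(1,-1),(-1,-1),(-1,1),(1,1))]
P=[circ((476.6,-386),58,53),circ((476.6,-386),35,54),circ((476.6,-386),12,183),circ((599.6,-153),52,45),circ((599.6,-153),12,111),circ((599.6,-153),19,45),box((555,143),130,130,12,9),circ((555,143),20.5,94),circ((555,143),26,5)]
overlay('t22',P,(280,120,520,275),3.3,'t22o.png')
overlay('s22',P,(270,85,390,265),3.3,'s22o.png')
E
```

```text
{'tool_pos': array([437.45416123, 443.32328133, 240.3676162 ]), 'ft_force': array([-0.54110681,  0.23748373,  0.25649654]), 'finger_gap': 85.59464909893944}
```

View pics/t22o.png

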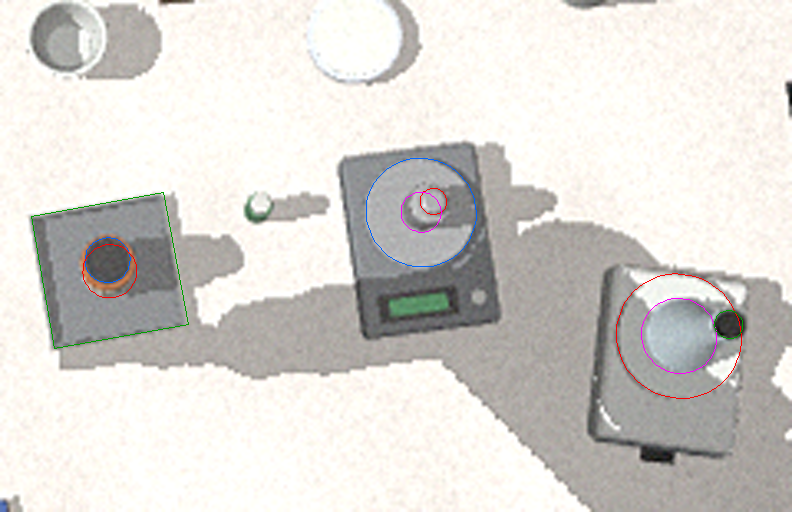

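View pics/s22o.png

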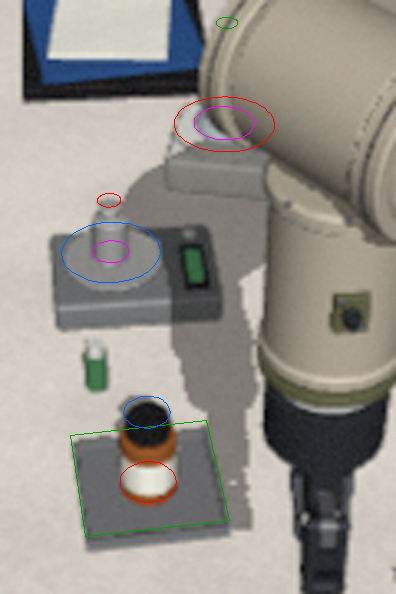

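```bash
python3 - <<'E'
from h import *
overlay('t22',[circ((599.6,-153),52,45),circ((599.6,-150),12,111),circ((599.6,-150),19,93)],(375,155,440,225),9,'t22c.png')
overlay('t22',[],(285,175,345,235),9,'t22d.png')
E
```

```text
(no output)
```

View pics/t22c.png

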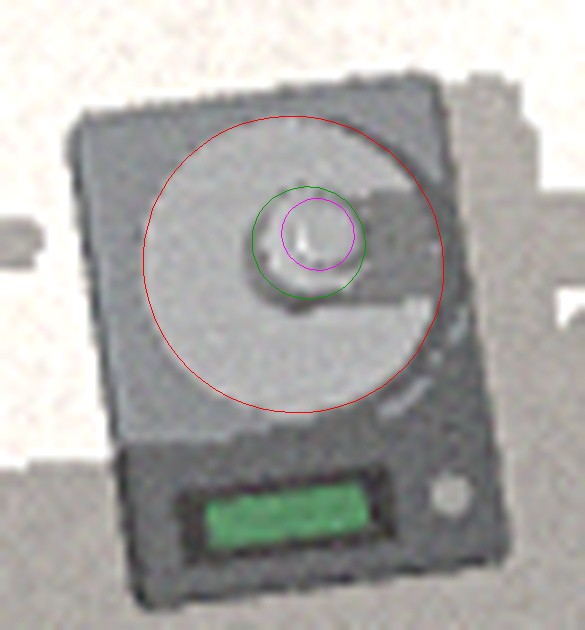

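View pics/t22d.png

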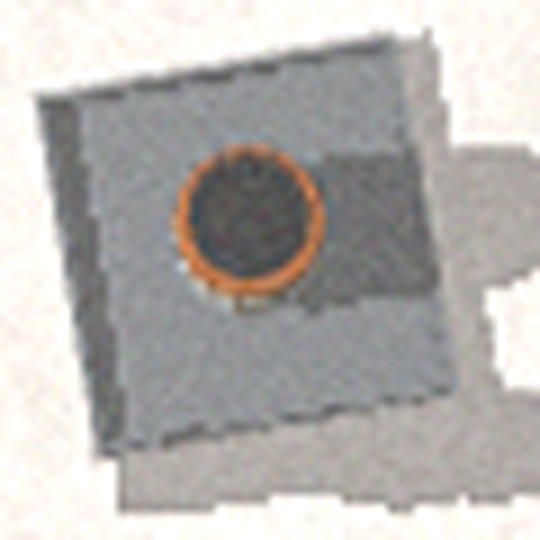

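```bash
python3 - <<'E'
from h import *
s=load('t22'); f=lambda x,y,z,a=285,b=175:ray(s,a+(x+.5)/9-.5,b+(y+.5)/9-.5,z).round(1)
print('jar',f(250,216,94),f(251,221,74),'tray',np.mean([f(*p,12) for p in((37,95),(392,38),(455,390),(100,455))],0))
print('weight',f(315,235,111,375,155),f(306,243,93,375,155),'pan',f(293,266,45,375,155))
print('flask',ray(s,280+728.5/3.3,120+325/3.3,183))
for k,p,q in(('vial',(359.5,181),55),('x',0,0)) if 0 else []: pass
a=load('top0')['pixels'].astype(int);b=s['pixels'].astype(int)
for n,(x0,y0,x1,y1) in dict(vial=(350,174,366,192),mortar=(286,118,314,146),dish=(370,114,406,146)).items():
    A=cv2.cvtColor(a[y0:y1,x0:x1].astype(np.uint8),cv2.COLOR_RGB2GRAY).astype(np.float32);B=cv2.cvtColor(b[y0:y1,x0:x1].astype(np.uint8),cv2.COLOR_RGB2GRAY).astype(np.float32)
    print(n,cv2.phaseCorrelate(A,B))
E
```

```text
jar [554.3 142.4  94. ] [555.  142.5  74. ] tray [554.45 145.75  12.  ]
weight [ 599.3 -149.1  111. ] [ 599.4 -149.3   93. ] pan [ 598.7 -152.9   45. ]
flask [ 474.90559309 -387.0044385   183.        ]
vial ((0.08404619014688386, -0.1514557369478844), 0.998848388178481)
mortar ((-0.005359099956546487, -0.026480942716517575), 0.9883114274342855)
dish ((-0.0736275094111889, -0.008865655235233305), 0.9927437328216102)
```

All three sit within about 4 mm of their middles and the bystanders haven't moved. The gripper is clear of everything, so I'm handing in.

```bash
python3 -c "
from bench import r
print(r.sense()['time'], r.hand_in())"
```

```text
the job is handed in; nothing more can be done
30.55 None
```

I swapped the three things and handed the job in at 30.6 s. The jar was parked on the cork while the flask went to the stirrer and the weight to the balance; then the jar went into the spill tray.

Last checks from the top camera before hand-in:
- **Flask:** about 2 mm from the middle of the stirrer plate.
- **Weight:** about 4 mm from the middle of the balance pan.
- **Jar:** about 3 mm from the middle of the tray.
- **Posture:** all three stand upright and are released, with the gripper well clear and a wrist reading under 1 N.
- **Bystanders:** the vial, mortar and dish shifted less than 0.2 px, so they have not moved.

The cameras disagreed a little. The wrist camera read positions about 4 mm off from the top camera and the arm, so I set each thing down by its position relative to its place. In the last side view the arm hid the flask and stirrer, so the flask's final position was checked from above only, along with the wrist view just after placing it.

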